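# Chuck pull test of a straight dental handpiece

## Robot

A 6-joint arm with a two-finger parallel gripper is mounted at the origin on the work surface. World frame = base frame: x ahead of the robot, y to its left, z up, the work surface at z = 0. Lengths are in m, angles in rad, forces in N, time in s.
With the tool pointing down it reaches from about 0.2 to 0.875 m from the base axis. Payload 3.4 kg.
Tool frame: the origin (TCP) lies midway between the tips of the shut fingers; the grasp point (between the pads) lies 19 mm behind it; z points along the fingers, x is the direction in which the jaws open and shut, and the axes are right-handed (so a half turn about z gives the same grasp; the last joint's range is limited). The gripper opens to 94 mm and grips with 3 to 60 N. Pads are 16 mm wide; open, the fingers measure 119 mm over their backs; the gripper's body (75 mm by 177 mm) begins 78 mm behind the grasp point.
Start: joints at [-1.237, 0.276, 1.505, -0, 1.361, -0.121], TCP at [0.253, -0.517, 0.174] pointing down, gripper open.
Joint ranges: [-2.89, 2.89], [-0.75, 2.08], [0.22, 2.7], [-1.18, 4.32], [0.11, 2.71], [-2.7, 2.7]. Speed limits (rad/s): [2.57, 2.57, 3.14, 3.14, 3.14, 3.14].

## Interface

Orientations are given as a rotation vector (axis times angle).
In Python, from workcell import observe, viewer, arm, models gives the robot as it stands.
- The arm moves only by the tool drive_tool, never from a script. Its argument "series" is one flat list of numbers, 6 for each row, row after row: the shift along the tool's x, y, z in m, then the turn, a rotation vector about the tool's x, y, z in rad. In form: [tx, ty, tz, ax, ay, az, tx, ty, tz, ax, ay, az, ...]. A call has 1 to 5 rows; each row is the pose to reach, as a shift and turn from the pose commanded when the call began, along the tool's axes at that moment; what a row does not reach only later rows make up. A row lasts 1/8 s, in which the tool goes at most 62.5 mm and 10.7 degrees, less where a joint would pass 70% of its speed; a pose out of reach is approached as far as the arm can. A call with a gripper value outside its range is refused whole. "jaw" is the finger opening in m, from 0 to 0.094, set as the call begins (left out, the last holds). The fingers move at their own pace and stop on an object; "squeeze" is the grip in N (left out, the last holds). Time passes only in rows, so rows that repeat a pose let the fingers close. It gives the time, the measured TCP pose, the force and the opening at its end, in the units of the state.
- observe(): the state, without advancing time (a new reading comes with each control period).
- viewer.capture(name): name is "scene" or "top"; returns a dict with "color" (400x640x3 uint8, red, green, blue), "intrinsics" (3x3 intrinsics, pixels), "R" (3x3) and "t" (3): a world point X has camera coordinates R X + t. Camera axes: x right, y down, z forward; pixel columns grow to the right and rows downward; lengths in m; the calibration is good to about 2 mm. A picture is of the moment at which its call begins. There is no depth.
- arm.close_job(): hands the job in, once; it reports no verdict.
Trained networks look in a picture, given as the dict that the camera call returned (one of the last four; its "shot" number tells which), for a name from the list of things; names that differ only in an ending like _2 or _b are one class to them, and where a whole thing is asked for, a point or a joint stands for the part that bears it (a point fixed in the world has none). Each returns a list of dicts, best first, with "conf" (0 to 1); they miss things now and then, are a little off and sometimes report something else, mostly with a low value. They report only what shows in the picture. A call takes as long as a camera call.
- models.masks_of(picture, name): "region" (400x640 bool, what is visible of it) and "box" ([left, top, width, height] in pixels, round what is visible of it).
The state is a dict: "clock": time; "qpos": joint angles; "dq": joint speeds; "joint_efforts": joint torques, N m; "tool_pos": TCP position; "eef_rot": TCP orientation; "ft_force": force on the tool from outside, world axes, zero at the start; "wrist_torque": the same for the moment, N m; "width": finger opening in m.
Only numpy, scipy, OpenCV 4.12 (cv2) and the standard library are available. Lean on these libraries where they do the work, as an engineer would, in place of code of your own. Each camera call takes 0.05 s, during which the arm holds its last target.

## Task

Check the chuck of the straight handpiece (green ring, test mandrel with a brass collar): take it from its rest and press it gently fully down into the nest of the pull tester, with the brass collar on the knob side of the draw fork. Then turn the black knob clockwise until the red pointer of the spring gauge stands on the green mark, never letting it reach the red field or straining the handpiece against its nest, and leave it under that load with your hands off. Leave everything else on the bench alone.

Things in the scene. Friction and masses are not known exactly. Their poses are not given: they have to be found in the camera images.
- handpiece_center (a point): grip centre of the loose straight handpiece, 110 g; +x along its axis to the mandrel tip; round, may lie rolled. Grip 22 mm dia from x=-44 to a square shoulder at +28 mm; tail 16 mm dia to -56; nose 11 mm dia to +44; then a 3 mm mandrel, chucked by hand at an unknown depth: brass collar 14 mm dia, 4 mm thick, near face at x=72 to 83. Starts level in either place of the rest, axis 36 mm high
- nest_seat (a point): where handpiece_center is when seated with its shoulder against the stop plate, 50 mm above the bench (base under it 19 mm high). +x is the pull direction, to fork and knob; handpiece +x goes along it; z up. Lower the handpiece in 2 to 5 mm back (-x) from here so that nose shoulder and collar clear stop and fork; the pull draws it forward to the stop
- fork (a point): centre of the collar-side face of the draw fork, on the pull axis; axes as nest_seat. Plate 5 mm thick (x=-5 to 0), slot 8 mm wide, open at the top, lips to 14 mm above the axis; 28 mm free for the collar on the +x side. Starts 62 to 66 mm ahead of nest_seat, so the collar has 6 to 21 mm of slack (differs with the mandrel's depth) before it pulls
- knob_grip (a point): centre of the black knob, 44 mm dia, 24 mm high (12 mm above and below this point), vertical axis, 92 mm above the bench; turns with the knob. Nothing else of the tester rises above 76 mm within 100 mm of it
- knob (a joint): knob angle, rad, grows clockwise seen from above; starts 0 to 0.4, stops at 4.9. Draws the gauge carriage with the fork away from the nest by 10 mm per rad. Friction drag 0.25 N m holds it where it is left; fully loaded it takes about 0.4 N m. Needs about 2.5 to 4.2 rad in all, so regrasp
- gauge (a joint): spring gauge deflection in m: 0 unloaded, the pointer moves towards the nest by this much over the white scale. Green mark 0.0185 to 0.0215 (centre 0.020, about 14 N), red field from 0.024. 0.7 N per mm. Stays near 0 until the slack of the collar is taken up, then 10 mm per rad of knob
- pointer (a point): red pointer needle, 1 mm wide, on top of the gauge, 73.5 mm above the bench
- green_mark (a point): centre of the green mark (3 mm wide) on the white scale; the red field begins 4 mm beyond it on the nest side; pointer and mark coincide when the gauge is at 0.020
- nest: nest, fixed to the tester, axes as nest_seat, origin at bench level under it. Stop plate x=28 to 37 mm, slot 14 mm wide for the nose; saddle x=-44 to -34, 25 mm wide; open at the top. Over the saddle blue spring jaws 17.6 mm apart, tops 23 mm above the axis: press the grip down past them with about 5 to 9 N, they snap over it. Fingers fit from x=-33 to 27. Keep its force on the handpiece under 30 N
- rest: white handpiece rest, fixed, 110 x 150 mm, base 6 mm thick, origin at its underside centre. Two places at y=+38 and y=-38 mm, handpieces lie along its x in V supports at x=-42 to -34 and +18 to +26 mm, free for fingers between these
- contra: bystander: the other handpiece (red ring, bent neck, no mandrel), origin on its axis at its grip centre; leave it in the rest
- bur_block: bystander: blue bur block 50 x 80 x 38 mm, origin under its centre
- drop_yellow: bystander: dropper bottle 24 mm dia, 55 mm high, yellow
- drop_black: bystander: dropper bottle 24 mm dia, 55 mm high, black cap
- drop_green: bystander: dropper bottle 24 mm dia, 55 mm high, green cap
- alcohol: bystander: white bottle 56 mm dia, 130 mm high
- pill_jar: bystander: white jar 48 mm dia, 65 mm high
- oil_can: bystander: can 52 mm dia, 150 mm high, green

How it is judged:
On the way, in this order (a step that is already met when the one before it is completed fails the run):
1. the handpiece is fully down in the nest, in line with the pull (z of handpiece_center in the frame of nest_seat between -0.003 and 0.002 m and x of handpiece_center in the frame of nest_seat between -0.011 and 0.002 m and angle between the x axis of handpiece_center and the x axis of nest_seat, either way round below 0.06 rad), for 0.2 s.
2. the pointer stands on the green mark (value of joint gauge between 0.0185 and 0.0215 m), for 0.3 s.
At the end, for the whole second after the job is handed in: The pointer rests on the green mark (gauge between 18.5 and 21.5 mm), the handpiece is fully down in the nest (within 3 mm of nest_seat along the pull and 2 mm in height, in line within 0.06 rad), drawn against the stop, released and still (all of step 2 and z of handpiece_center in the frame of nest_seat between -0.003 and 0.002 m and x of handpiece_center in the frame of nest_seat between -0.003 and 0.002 m and angle between the x axis of handpiece_center and the x axis of nest_seat, either way round below 0.06 rad and velocity of joint gauge between -0.002 and 0.002 m/s); the robot touches nothing.
It fails at once if the pointer reaches the red field (over-pulled) (value of joint gauge above 0.024 m).
It fails at once if the handpiece is forced against its nest with over 30 N (contact force between handpiece and nest above 30 N).
It fails at once if the other handpiece or another thing on the bench is disturbed (moved over 20 mm) (distance of any of contra, bur_block, drop_yellow, drop_black, drop_green, alcohol, pill_jar, oil_can from where it was at the start of the episode above 0.02 m).
It also fails if it takes over 72 s, if anything falls off the work surface, if the arm or the gripper's body presses on something with over 40 N, if the wrist force passes 120 N, or if a joint passes its speed limit or range.

## Working session

There is one attempt and no reset: what is moved stays moved. The work goes in short steps, Python scripts to look and compute and a tool call to move; the robot and the scene stay as the last step left them, time stands still between calls to the robot, and variables do not carry over. Pictures are saved under pics/ and viewed, and the job is handed in when it is done.

Besides the shell and the picture viewer there is one more tool, called after "Call:" as name(argument=value, ...), one argument or row to a line, values as JSON. drive_tool: Moves the arm, as the interface text tells. Its arguments: {"type":"object","properties":{"series":{"type":"array","items":{"type":"number"}},"jaw":{"type":"number"},"squeeze":{"type":"number"}},"required":["series"]}

```bash
mkdir -p pics; ls
cat > h.py <<'E'
import numpy as np, cv2, pickle
from workcell import observe, viewer, arm, models
def cap(n,name):
    p=viewer.capture(n); cv2.imwrite(f'pics/{name}.png',p['color'][:,:,::-1]); return p
def ray(p,u,v):
    K=np.array(p['intrinsics']);R=np.array(p['R']);t=np.array(p['t'])
    d=R.T@np.linalg.inv(K)@np.array([u,v,1.]); c=-R.T@t
    return c,d
def atz(p,u,v,z):
    c,d=ray(p,u,v); return c+d*(z-c[2])/d[2]
def proj(p,X):
    K=np.array(p['intrinsics']);R=np.array(p['R']);t=np.array(p['t'])
    q=K@(R@np.array(X)+t); return q[:2]/q[2]
E
python3 - <<'E'
from h import *
print(observe())
for n in ('scene','top'):
    p=cap(n,n+'0'); print(n,p['shot'],np.round(p['intrinsics'],1).tolist(),np.round(p['R'],3).tolist(),np.round(p['t'],3).tolist())
    pickle.dump(p,open(n+'0.pkl','wb'))
    for k in ['handpiece_center','contra','fork','knob_grip','pointer','green_mark','nest','rest']:
        for m in models.masks_of(p,k)[:2]:
            r=m['region']; v,u=np.nonzero(r); print(k,round(m['conf'],2),m['box'],u.mean().round(1),v.mean().round(1),r.sum())
E
```

```text
pics
{'clock': 0.0, 'qpos': array([-1.23701967e+00,  2.76597493e-01,  1.50613508e+00, -7.38712936e-06,
        1.36069012e+00, -1.21011303e-01]), 'dq': array([ 0.00173873, -0.00109923,  0.00133073, -0.00123464,  0.00062369,
       -0.00107884]), 'joint_efforts': array([-8.73878016e-04, -4.04597533e+01, -2.37234575e+01,  7.01655122e-02,
        3.46278911e-02, -1.32627588e-04]), 'tool_pos': array([ 0.25236012, -0.51596107,  0.1736026 ]), 'eef_rot': array([-2.66408609e+00,  1.66284694e+00,  2.24331745e-03]), 'ft_force': array([0.22712073, 0.0380122 , 0.96307166]), 'wrist_torque': array([-0.01152257,  0.02148083, -0.00237112]), 'width': 0.09416764942829525}
scene 1 [[470.9, 0.0, 328.1], [0.0, 470.9, 204.3], [0.0, 0.0, 1.0]] [[0.806, 0.592, -0.023], [0.357, -0.516, -0.779], [-0.473, 0.619, -0.627]] [-0.474, -0.098, 1.43]
handpiece_center 0.51 [358.7, 146.5, 21.8, 26.6] 368.5 158.2 178
contra 0.61 [375.5, 154.8, 27.4, 31.3] 390.2 167.4 203
fork 0.56 [286.0, 232.2, 18.2, 19.1] 294.9 242.2 175
knob_grip 0.87 [218.6, 249.3, 22.9, 18.6] 230.1 257.8 359
knob_grip 0.72 [184.2, 237.9, 7.6, 17.2]
[... 488 characters left out ...]
7.1, 10.2] 221.5 225.8 256
handpiece_center 0.19 [354.7, 195.7, 41.5, 28.9] 377.9 209.9 725
contra 0.54 [203.2, 197.4, 45.1, 10.5] 220.6 200.5 300
fork 0.41 [355.4, 200.4, 10.9, 5.9] 360.5 204.8 70
fork 0.38 [201.3, 190.1, 44.5, 48.7] 224.8 215.5 1252
knob_grip 0.62 [407.0, 211.8, 15.6, 13.3] 415.7 218.7 187
knob_grip 0.29 [356.6, 198.8, 10.3, 11.7] 361.9 205.1 85
pointer 0.51 [355.2, 200.5, 12.8, 7.1] 361.6 204.8 97
pointer 0.35 [205.2, 189.8, 42.3, 48.0] 225.3 213.4 1232
green_mark 0.8 [354.3, 198.1, 50.3, 26.2] 379.3 210.3 687
green_mark 0.25 [408.2, 270.1, 10.6, 10.1] 413.1 276.5 51
nest 0.56 [316.8, 185.2, 33.6, 22.1] 334.7 198.2 415
rest 0.71 [205.6, 191.1, 39.8, 50.2] 225.1 214.5 1394
```

Run:
```python
import cv2
a=cv2.imread('pics/scene0.png');b=cv2.imread('pics/top0.png')
cv2.imwrite('pics/s1.png',cv2.resize(a[130:290,170:430],None,fx=3,fy=3,interpolation=cv2.INTER_CUBIC))
cv2.imwrite('pics/t1.png',cv2.resize(b[170:270,190:450],None,fx=3,fy=3,interpolation=cv2.INTER_CUBIC))
```

```text
(no output)
```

View pics/scene0.png

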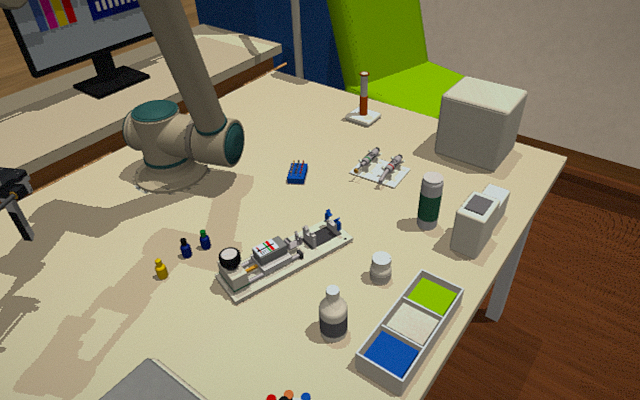

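View pics/top0.png

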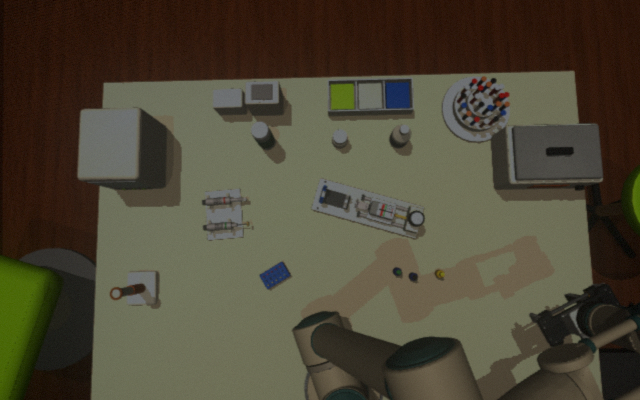

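View pics/s1.png

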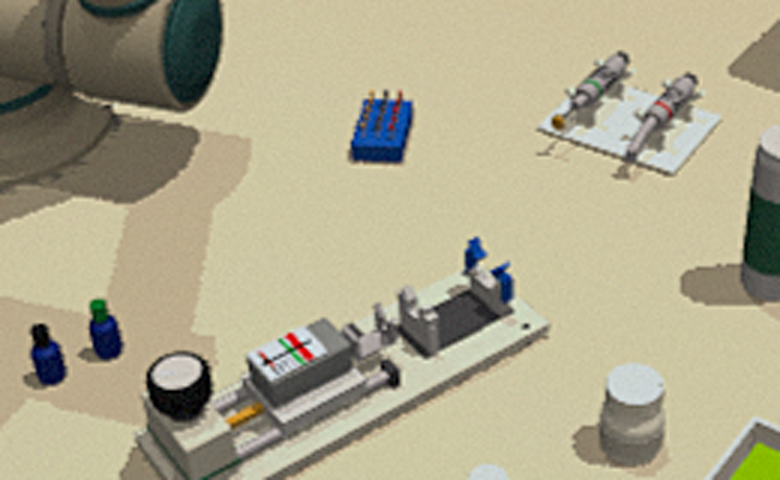

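View pics/t1.png

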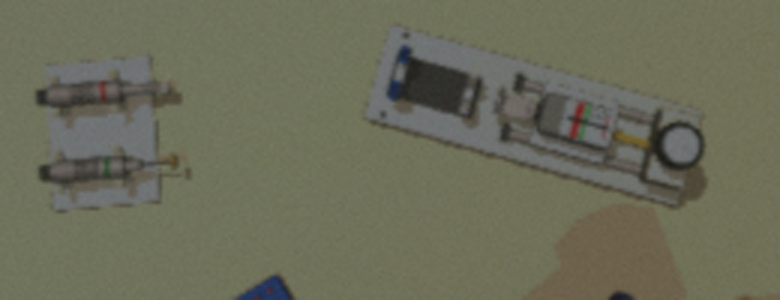

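Run:
```python
import cv2
a=cv2.imread('pics/scene0.png');b=cv2.imread('pics/top0.png')
z=lambda im,f,n:cv2.imwrite(n,cv2.resize(im,None,fx=f,fy=f,interpolation=cv2.INTER_LANCZOS4))
z(a[200:300,210:360],5,'pics/s2.png')
z(b[175:243,305:430]*1,6,'pics/t2.png')
z(b[185:245,195:260],9,'pics/t3.png')
z(a[140:195,345:415],9,'pics/s3.png')
```

```text
(no output)
```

View pics/s2.png

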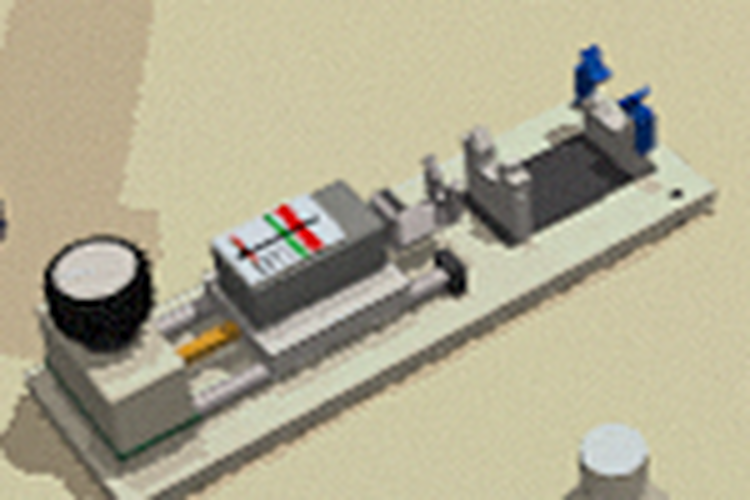

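View pics/t2.png

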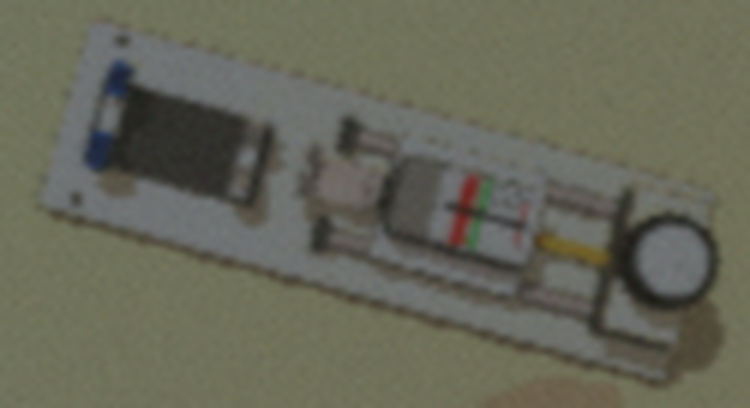

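View pics/t3.png

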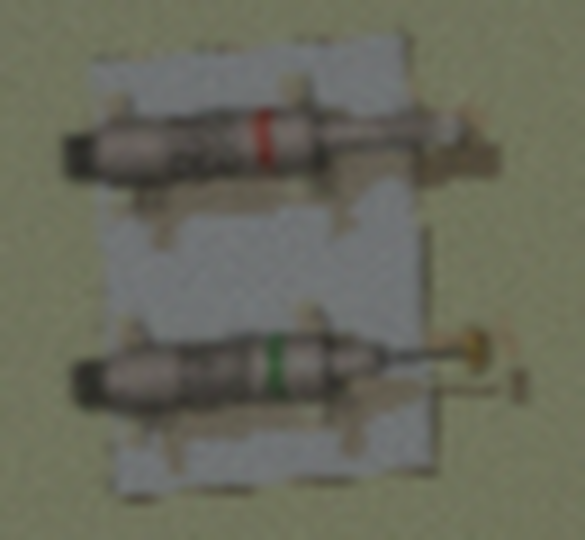

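View pics/s3.png

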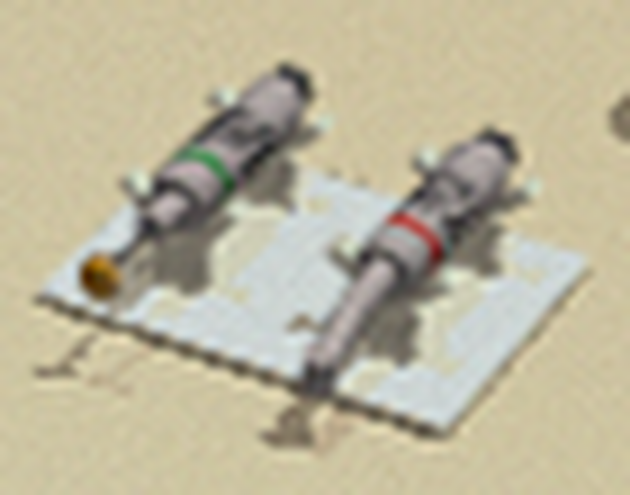

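```bash
cat > m.py <<'E'
from h import *
T=pickle.load(open('top0.pkl','rb'));S=pickle.load(open('scene0.pkl','rb'))
def col(img,cond,box):
    l,t,w,h=box; hsv=cv2.cvtColor(img,cv2.COLOR_RGB2HSV).astype(int)
    m=np.zeros(img.shape[:2],bool); m[t:t+h,l:l+w]=cond(hsv[t:t+h,l:l+w]); v,u=np.nonzero(m); return u,v
E
python3 - <<'E'
from m import *
tt=lambda x,y,f,ox,oy:(ox+(x+.5)/f-.5,oy+(y+.5)/f-.5)
P=lambda a:np.round(np.array(a)*1000,1)
hp={}
for n,(x,y) in dict(tail=(75,384),cen=(245,374),nose=(380,358),coll=(475,353)).items():
    print('T',n,P(atz(T,*tt(x,y,9,195,185),.036)))
for n,(x,y) in dict(tail=(290,78),nose=(150,220),coll=(97,277)).items():
    print('S',n,P(atz(S,*tt(x,y,9,345,140),.036)))
t2=lambda x,y,z:P(atz(T,*tt(x,y,6,305,175),z)); s2=lambda x,y,z:P(atz(S,*tt(x,y,5,210,200),z))
print('T knob',t2(672,260,.104),'S',s2(97,268,.104))
print('T ptr',t2(447,206,.0735),t2(525,222,.0735),'mark',t2(479,214,.0735),'S',s2(318,218,.0735),s2(240,255,.0735),'mark',s2(285,234,.0735))
print('T jaws',t2(119,66,.073),t2(100,165,.073),'S',s2(593,48,.073),s2(637,95,.073))
print('T base corners',t2(101,18,.0),t2(42,205,.0),t2(715,193,0),t2(662,380,0))
E
```

```text
T tail [474.1 411.4  36. ]
T cen [476.3 354.7  36. ]
T nose [480.7 309.7  36. ]
T coll [481.7 278.   36. ]
S tail [470.3 413.6  36. ]
S nose [478.1 314.8  36. ]
S coll [481.9 278.1  36. ]
T knob [ 485.1 -212.9  104. ] S [ 485.3 -212.8  104. ]
T ptr [ 515.1 -111.9   73.5] [ 506.6 -149.1   73.5] mark [ 510.9 -127.1   73.5] S [ 518.6 -113.    73.5] [ 505.8 -151.    73.5] mark [ 513.3 -129.4   73.5]
T jaws [586.7  45.   73. ] [538.5  55.2  73. ] S [549.   56.4  73. ] [587.5  39.8  73. ]
T base corners [621.8  55.    0. ] [525.7  87.    0. ] [ 524.8 -256.3    0. ] [ 430.4 -225.4    0. ]
```

```bash
cat > ov.py <<'E'
from m import *
import sys
def overlay(p,box,f,out,seat,ang,fx=64,hp=None,coll=74,kd=None,raw=False):
    l,t,w,h=box
    im=cv2.resize(p['color'][t:t+h,l:l+w,::-1],None,fx=f,fy=f,interpolation=cv2.INTER_LANCZOS4)
    im=np.clip(im.astype(float)*(1.7 if im.mean()<110 else 1),0,255).astype(np.uint8)
    def px(X):
        u,v=proj(p,X); return (int(round((u-l+.5)*f-.5)),int(round((v-t+.5)*f-.5)))
    c,s=np.cos(ang),np.sin(ang)
    W=lambda x,y,z:np.array([seat[0]+(c*x-s*y)/1000,seat[1]+(s*x+c*y)/1000,z/1000])
    def box3(x0,x1,y0,y1,z0,z1,co):
        Q=[[W(x,y,z) for x,y in((x0,y0),(x1,y0),(x1,y1),(x0,y1))] for z in(z0,z1)]
        for i in range(4):
            for a,b in((Q[0][i],Q[0][(i+1)%4]),(Q[1][i],Q[1][(i+1)%4]),(Q[0][i],Q[1][i])): cv2.line(im,px(a),px(b),co,1)
    if not raw:
        box3(-44,-34,-12.5,12.5,19,40,(0,255,255))
        for y0,y1 in((8.8,14),(-14,-8.8)): box3(-44,-34,y0,y1,40,73,(255,0,255))
        box3(28,37,-15,-7,19,61,(0,255,0));box3(28,37,7,15,19,61,(0,255,0))
        for y0,y1 in((4,9),(-9,-4)): box3(fx-5,fx,y0,y1,45,64,(255,255,0))
        if kd: 
            for z in(80,104):
                for a in np.arange(0,6.3,.1): cv2.circle(im,px(W(kd+22*np.cos(a),22*np.sin(a),z)),0,(0,255,255),-1)
        if hp is not None:
            hx,hy,hz,ha=hp; ch,sh=np.cos(ha),np.sin(ha)
            for x,r in((-56,8),(-44,8),(-44,11),(28,11),(28,5.5),(44,5.5),(coll,7),(coll+4,7)):
                for a in np.arange(0,6.3,.1):
                    cv2.circle(im,px(np.array([hx+(ch*x-sh*r*np.cos(a))/1000,hy+(sh*x+ch*r*np.cos(a))/1000,hz+r*np.sin(a)/1000])),0,(0,0,255),-1)
    cv2.imwrite(out,im)
E
python3 - <<'E'
from ov import *
a=(.554,.0118);g=np.deg2rad(-107.07);hp=(.4765,.356,.036,np.deg2rad(-85.9))
kd=np.hypot(485.2-554,-212.9-11.8);print(kd)
overlay(S,(210,200,150,100),5,'pics/o1.png',a,g,kd=kd)
overlay(T,(305,175,125,68),6,'pics/o2.png',a,g,kd=kd)
overlay(T,(195,185,65,60),9,'pics/o3.png',a,g,hp=hp)
overlay(S,(345,140,70,55),9,'pics/o4.png',a,g,hp=hp)
E
```

```text
234.99687231961198
```

View pics/o1.png

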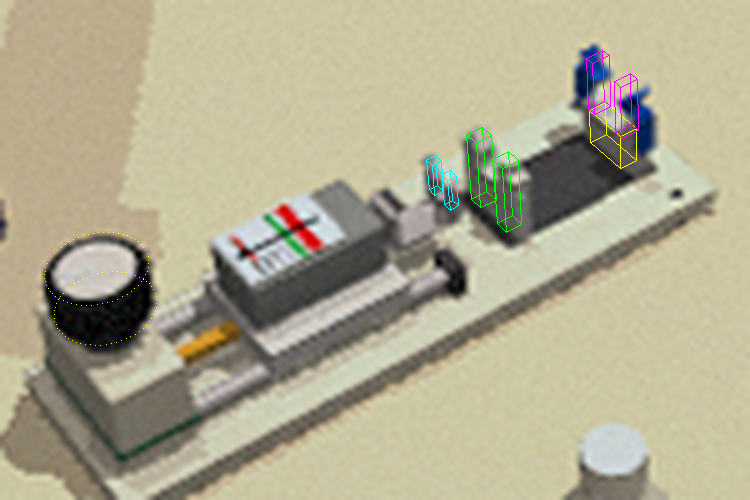

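View pics/o2.png

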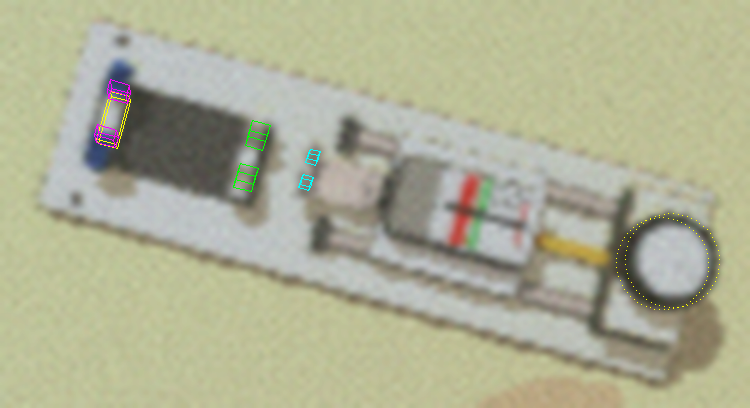

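View pics/o3.png

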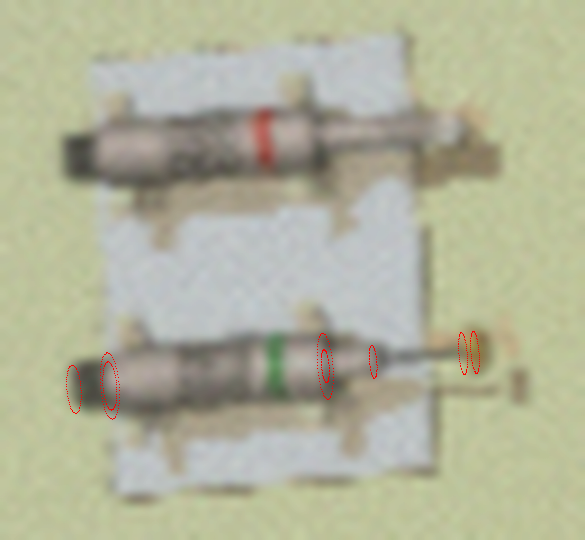

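View pics/o4.png

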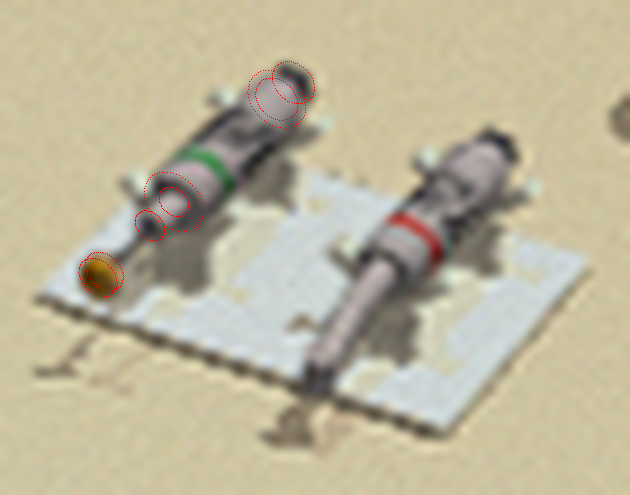

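Run:
```python
from ov import *
d=np.array([-.2935,-.956]);g=np.deg2rad(-107.07)
import ov
for k,sh in (('a',0),('b',.003)):
    a=np.array((.554,.0118))+d*sh
    overlay(S,(295,203,55,50),10,'pics/p1%s.png'%k,a,g)
    overlay(T,(315,180,48,38),12,'pics/p2%s.png'%k,a,g)
overlay(S,(295,203,55,50),10,'pics/p1.png',a,g,raw=True)
overlay(T,(315,180,48,38),12,'pics/p2.png',a,g,raw=True)
A=[cv2.imread('pics/p1%s.png'%k) for k in('a','b','')];B=[cv2.imread('pics/p2%s.png'%k) for k in('a','b','')]
cv2.imwrite('pics/q1.png',np.hstack([A[1],A[2]])[:, :]); cv2.imwrite('pics/q1.png',cv2.resize(cv2.imread('pics/q1.png'),(800,364)))
cv2.imwrite('pics/q2.png',cv2.resize(np.hstack([B[1],B[2]]),(800,316)))
```

```text
(no output)
```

View pics/q1.png

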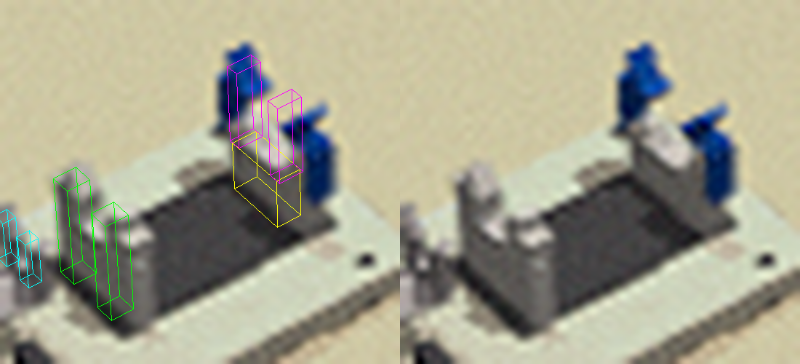

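View pics/q2.png

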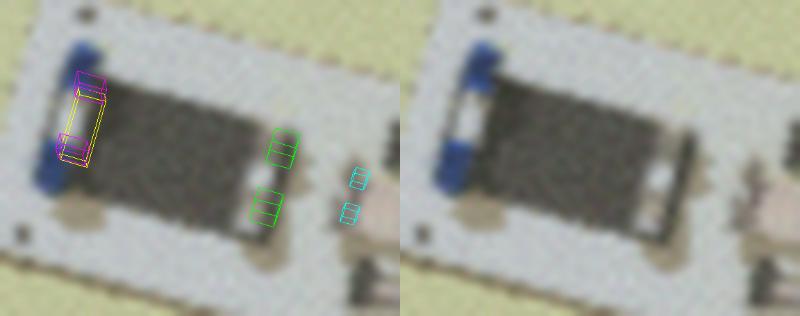

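```bash
sed -i 's/box3(28,37,-15,-7,19,61,(0,255,0));box3(28,37,7,15,19,61,(0,255,0))/box3(28,37,-20,-7,19,61,(0,255,0));box3(28,37,7,20,19,61,(0,255,0));box3(-44,37,-20,20,19,19,(0,128,255))/; s/((8.8,14),(-14,-8.8))/((8.8,18),(-18,-8.8))/; s/box3(-44,-34,-12.5,12.5,19,40/box3(-44,-34,-20,20,19,50/' ov.py
python3 - <<'E'
from ov import *
d=np.array([-.2935,-.956]);g=np.deg2rad(-107.07)
print([-np.array(p['R']).T@p['t'] for p in (T,S)])
A=[];B=[]
for k,sh in (('a',-.002),('b',.001)):
    a=np.array((.554,.0118))+d*sh
    overlay(S,(295,203,55,50),10,'pics/p1%s.png'%k,a,g)
    overlay(T,(315,180,48,38),12,'pics/p2%s.png'%k,a,g)
    A.append(cv2.imread('pics/p1%s.png'%k));B.append(cv2.imread('pics/p2%s.png'%k))
cv2.imwrite('pics/q3.png',cv2.resize(np.hstack(A),(800,364)))
cv2.imwrite('pics/q4.png',cv2.resize(np.hstack(B),(800,316)))
E
```

```text
[array([0.41540171, 0.02437357, 1.33065747]), array([ 1.09258466, -0.6553704 ,  0.80930731])]
```

View pics/q3.png

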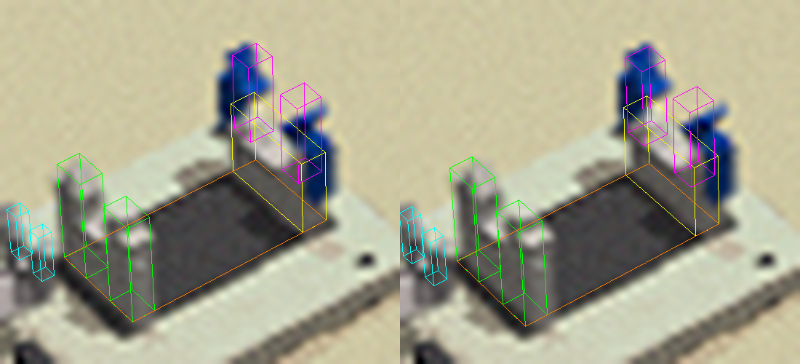

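View pics/q4.png

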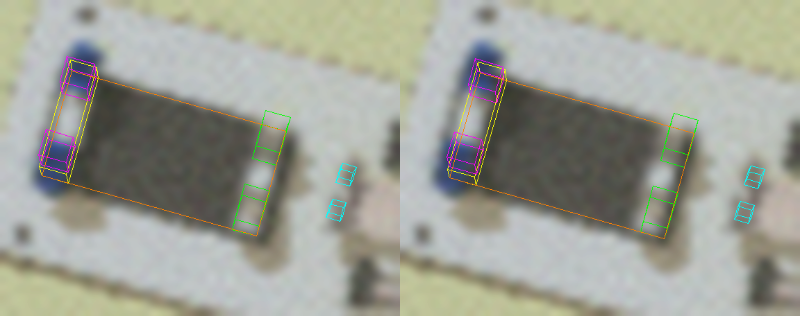

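```bash
cat > mv.py <<'E'
from h import *
from scipy.spatial.transform import Rotation as Ro
import sys
def plan(x,y,z,yaw):
    s=observe(); R=Ro.from_rotvec(s['eef_rot']); p=s['tool_pos']
    best=None
    for k in (0,180):
        a=np.deg2rad(yaw+k); X=np.array([np.cos(a),np.sin(a),0]);Z=np.array([0,0,-1.]);Y=np.cross(Z,X)
        Rt=Ro.from_matrix(np.stack([X,Y,Z],1)); r=(R.inv()*Rt).as_rotvec()
        if best is None or np.linalg.norm(r)<np.linalg.norm(best): best=r
    sh=R.inv().apply(np.array([x,y,z])-p)
    cx=R.as_matrix()[:,0]; 
    print('clk',round(s['clock'],2),'tcp',np.round(p*1000,1),'toolx yaw',np.rad2deg(np.arctan2(cx[1],cx[0])).round(2),'tilt',np.round(np.rad2deg(np.arccos(-R.as_matrix()[2,2])),2),'F',np.round(s['ft_force'],1),'w',round(s['width']*1000,1),'q6',round(s['qpos'][5],2),'q1',round(s['qpos'][0],2))
    print('shift',np.round(sh*1000,1),'rot',np.round(best,4), 'deg',np.rad2deg(np.linalg.norm(best)).round(1))
if __name__=='__main__': plan(*map(float,sys.argv[1:]))
E
python3 mv.py .4762 .3638 .15 4.1
```

```text
clk 0.9 tcp [ 252.6 -516.6  174.5] toolx yaw -63.94 tilt 0.01 F [1.2 0.2 0.6] w 94.1 q6 -0.12 q1 -1.24
shift [-692.6 -587.6   24.4] rot [ 1.0000e-04 -1.0000e-04 -1.1875e+00] deg 68.0
```

Call:
drive_tool(
  series=[-0.046, -0.039, 0, 0, 0, -0.08, -0.092, -0.078, 0, 0, 0, -0.16, -0.138, -0.117, 0, 0, 0, -0.24, -0.184, -0.156, 0, 0, 0, -0.32, -0.23, -0.195, 0, 0, 0, -0.4],
  jaw=0.06,
  squeeze=20,
)

```text
clock: 1.52
tool_pos: [0.3271, -0.2226, 0.1747]
eef_rot: [2.943, -1.098, 0.002]
ft_force: [1.1, -0.2, 0.3]
width: 0.0598
```

```bash
python3 mv.py .4762 .3638 .15 4.1
```

```text
clk 1.52 tcp [ 327.1 -222.6  174.7] toolx yaw -40.93 tilt 0.07 F [ 1.1 -0.2  0.3] w 59.8 q6 -0.06 q1 -0.77
shift [-271.5 -540.7   24.6] rot [ 1.000e-04 -1.300e-03 -7.859e-01] deg 45.0
```

Call:
drive_tool(
  series=[-0.027, -0.054, 0, 0, 0, -0.08, -0.054, -0.108, 0, 0, 0, -0.16, -0.081, -0.162, 0, 0, 0, -0.24, -0.108, -0.216, 0, 0, 0, -0.32, -0.135, -0.27, 0, 0, 0, -0.4],
)

```text
clock: 2.15
tool_pos: [0.4026, 0.0699, 0.1749]
eef_rot: [3.103, -0.49, 0.003]
ft_force: [0.4, -1.2, 0.4]
width: 0.0599
```

```bash
python3 mv.py .4762 .3638 .12 4.1
```

```text
clk 2.15 tcp [402.6  69.9 174.9] toolx yaw -17.94 tilt 0.11 F [ 0.4 -1.2  0.4] w 59.9 q6 0.32 q1 0.0
shift [ -20.6 -302.3   54.9] rot [ 2.000e-04 -1.800e-03 -3.847e-01] deg 22.0
```

Call:
drive_tool(
  series=[-0.004, -0.06, 0.01, 0, 0, -0.08, -0.008, -0.12, 0.02, 0, 0, -0.16, -0.012, -0.18, 0.03, 0, 0, -0.24, -0.016, -0.24, 0.04, 0, 0, -0.32, -0.02, -0.3, 0.055, 0, 0, -0.385],
)

```text
clock: 2.78
tool_pos: [0.477, 0.3617, 0.1195]
eef_rot: [-3.139, -0.113, -0.002]
ft_force: [1.1, 0.4, 0.7]
width: 0.06
```

Call:
drive_tool(
  series=[0, 0, 0, 0, 0, 0, 0, 0, 0, 0, 0, 0],
)

```text
clock: 3.02
tool_pos: [0.4758, 0.3589, 0.119]
eef_rot: [3.138, 0.109, -0.002]
ft_force: [-0.6, 0.0, -0.7]
width: 0.0597
```

```bash
python3 mv.py .4762 .3638 .017 4.1
python3 - <<'E'
from h import *
from ov import overlay
for n,b in(('scene',(330,120,90,75)),('top',(190,175,90,75))):
    p=cap(n,n+'1'); overlay(p,b,8,f'pics/{n}1z.png',(.554,.0128),-1.87,raw=True)
E
```

```text
clk 3.02 tcp [475.8 358.9 119. ] toolx yaw 3.98 tilt 0.1 F [-0.6  0.  -0.7] w 59.7 q6 0.46 q1 0.53
shift [  0.8  -5.  102. ] rot [ 0.0013  0.0011 -0.0021] deg 0.2
```

View pics/top1z.png

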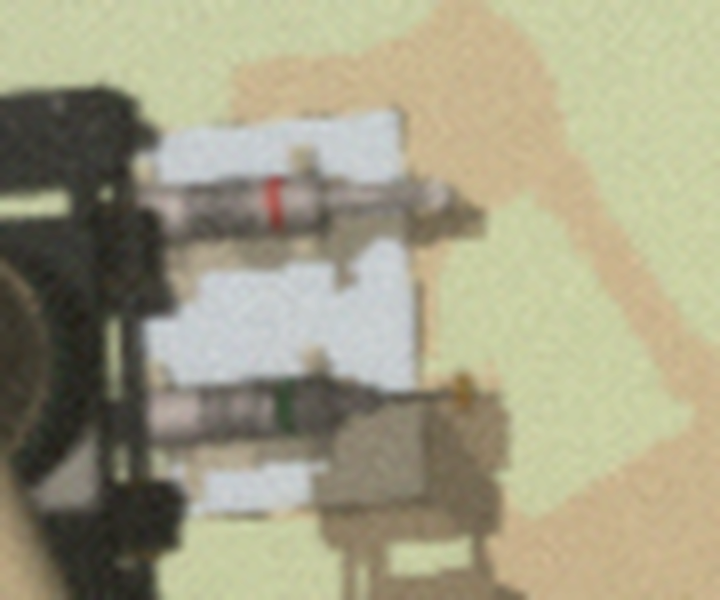

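View pics/scene1z.png

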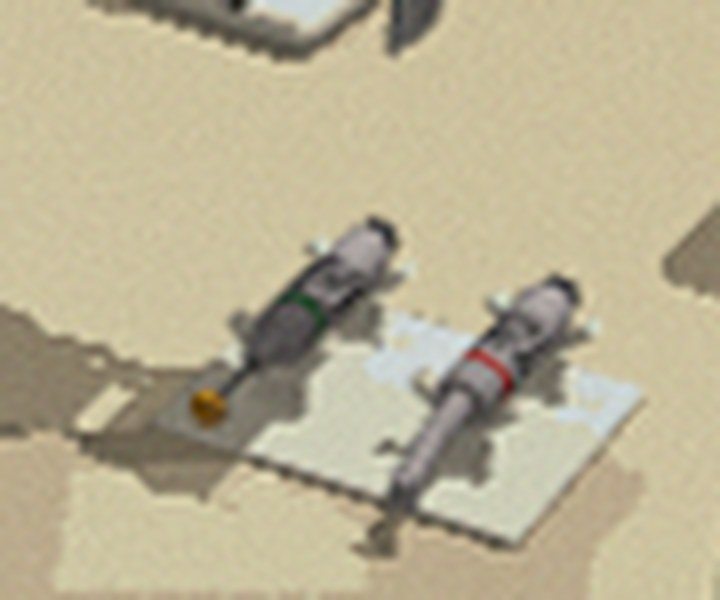

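Call:
drive_tool(
  series=[0.001, -0.005, 0.03, 0, 0, 0, 0.001, -0.005, 0.06, 0, 0, 0, 0.001, -0.005, 0.085, 0, 0, 0, 0.001, -0.005, 0.1, 0, 0, 0, 0.001, -0.005, 0.101, 0, 0, 0],
)

```text
clock: 3.75
tool_pos: [0.4767, 0.3633, 0.0182]
eef_rot: [3.139, 0.106, -0.001]
ft_force: [-0.3, 0.2, 0.6]
width: 0.0601
```

```bash
python3 mv.py .4762 .3638 .017 4.1
python3 - <<'E'
from h import *
from ov import overlay
for n,b in(('scene',(330,120,90,75)),):
    p=cap(n,n+'2'); overlay(p,b,8,f'pics/{n}2z.png',(.554,.0128),-1.87,raw=True)
E
```

```text
clk 3.75 tcp [476.7 363.3  18.2] toolx yaw 3.88 tilt 0.06 F [-0.3  0.2  0.6] w 60.1 q6 0.47 q1 0.54
shift [-0.5 -0.5  1.2] rot [ 0.0006  0.0009 -0.0038] deg 0.2
```

View pics/scene2z.png

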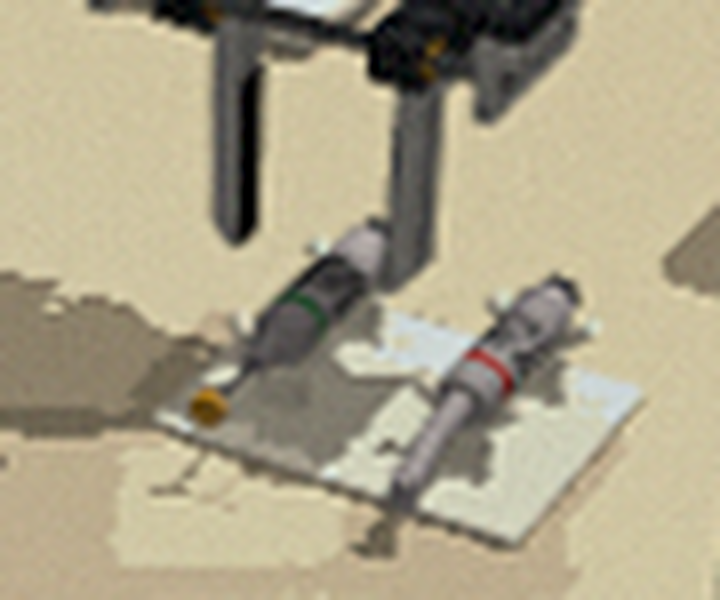

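Run:
```python
from ov import *
p=S
for u,v in((410,285),(240,238)): print(atz(p,330+(u+.5)/8-.5,120+(v+.5)/8-.5,.018))
for x in (-.03,.03): print((proj(p,[.4767+x,.3633,.018])-[330,120])*8)
```

```text
[0.48697826 0.41143107 0.018     ]
[0.41477692 0.40297244 0.018     ]
[249.39675098 306.1276589 ]
[384.48741353 356.09433657]
```

Run:
```python
from h import *
from ov import overlay
for n,b in(('scene',(330,80,100,100)),('top',(170,165,90,75))):
    p=cap(n,n+'3'); overlay(p,b,6 if n=='scene' else 8,f'pics/{n}3z.png',(.554,.0128),-1.87,raw=True)
s=observe();print(s['clock'],s['tool_pos'])
```

```text
3.9 [0.47786908 0.36461483 0.01959696]
```

View pics/scene3z.png

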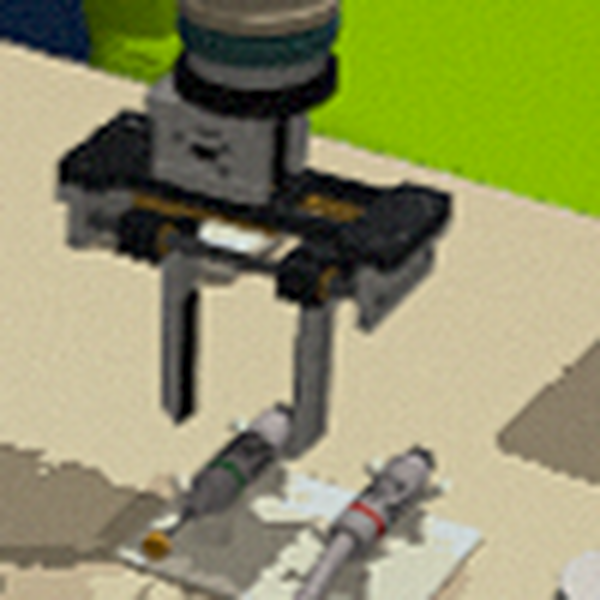

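View pics/top3z.png

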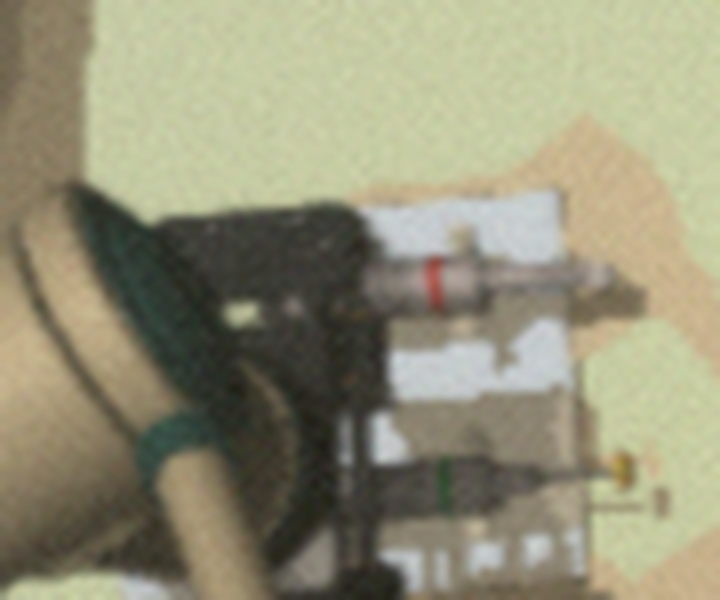

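Run:
```python
from ov import *
for X in ([.477,.3645,.02],[.477,.3645,.05],[.477,.3645,.115],[.477,.327,.115],[.477,.327,.15],[.477,.327,.2]):
    print(X,(proj(T,X)-[170,165])*8,(proj(S,X)-[330,80])*6)
s=observe();print(s['qpos'],Ro.from_rotvec(s['eef_rot']).as_matrix() if 0 else s['eef_rot'])
```

```text
[0.477, 0.3645, 0.02] [399.09467784 489.24503015] [239.11881147 483.90129945]
[0.477, 0.3645, 0.05] [378.15454734 485.84511946] [241.07851855 433.18868437]
[0.477, 0.3645, 0.115] [329.27563192 477.90897277] [245.51078284 318.49209798]
[0.477, 0.327, 0.115] [435.64021799 475.77289572] [203.01296574 352.0399054 ]
[0.477, 0.327, 0.15] [410.22084855 471.07629883] [204.84541747 286.79885253]
[0.477, 0.327, 0.2] [371.20650591 463.86783362] [207.57207084 189.72140504]
[ 5.36125248e-01  4.34451484e-01  1.67260122e+00 -1.17149695e-04
  1.03242403e+00  4.67602594e-01] [-3.13881522e+00 -1.07676286e-01 -2.98899253e-03]
```

Run:
```python
from ov import *
for z in (.119,.135,.15): print(z,[(proj(S,[.4758+dx,.3589,z])-[330,120])*8 for dx in(-.03,.03,.04)])
# start pose check from scene0: tip
for z in (.1736,.2): print(z,[proj(S,np.array([.2524,-.516,z])+s*.047*np.array([.44,-.9,0])) for s in(-1,1)],[proj(T,np.array([.2524,-.516,z])+s*.047*np.array([.44,-.9,0])) for s in(-1,1)])
import cv2
a=cv2.imread('pics/scene0.png'); b=cv2.imread('pics/top0.png')
cv2.imwrite('pics/st.png',np.hstack([cv2.resize(a[150:260,0:100],None,fx=4,fy=4),cv2.resize(b[270:380,520:620],None,fx=4,fy=4)]))
```

```text
0.119 [array([246.45288309,  77.0315371 ]), array([388.10482121, 124.59287777]), array([412.29927854, 132.7164576 ])]
0.135 [array([247.354495  ,  38.01763981]), array([390.09540276,  85.10507998]), array([414.4803322 ,  93.14919238])]
0.15 [array([248.21194955,   0.91448802]), array([391.98907247,  47.53975285]), array([416.55530924,  55.50630046])]
0.1736 [array([ 34.95110231, 252.66051589]), array([  0.71466532, 289.29056354])] [array([527.41876806, 312.4317812 ]), array([559.26115108, 295.52477351])]
0.2 [array([ 29.24815782, 242.80957121]), array([ -6.16602899, 279.31607839])] [array([532.08452745, 314.06037621]), array([564.67473372, 296.74471101])]
```

View pics/st.png

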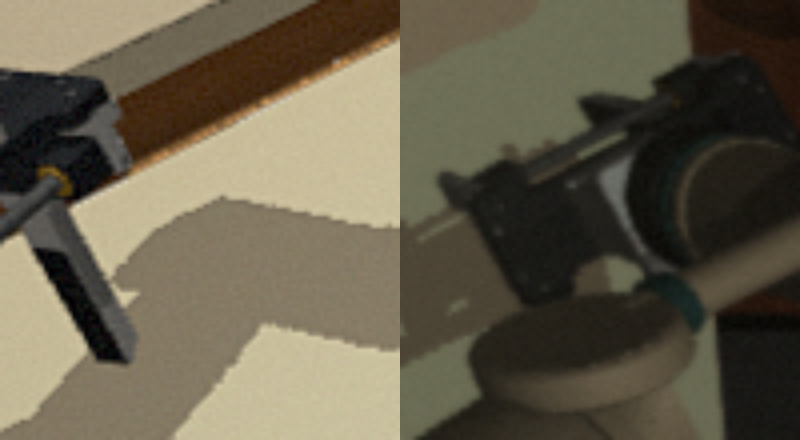

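View pics/scene1.png

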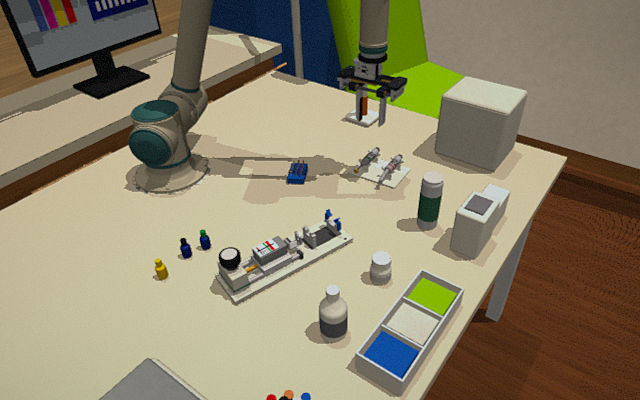

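Call:
drive_tool(
  series=[0, 0, 0, 0, 0, 0, 0, 0, 0, 0, 0, 0, 0, 0, 0, 0, 0, 0, 0, 0, 0, 0, 0, 0, 0, 0, 0, 0, 0, 0],
  jaw=0.016,
  squeeze=5,
)

```text
clock: 4.53
tool_pos: [0.477, 0.3644, 0.0184]
eef_rot: [3.14, 0.108, -0.0]
ft_force: [0.2, -0.3, 0.9]
width: 0.0167
```

```bash
python3 mv.py .4762 .3638 .017 4.1
python3 - <<'E'
from h import *
from ov import overlay
for n,b in(('scene',(330,80,100,100)),):
    p=cap(n,n+'4'); overlay(p,b,6 if n=='scene' else 8,f'pics/{n}4z.png',(.554,.0128),-1.87,raw=True)
E
```

```text
clk 4.53 tcp [477.  364.4  18.4] toolx yaw 3.96 tilt 0.01 F [ 0.2 -0.3  0.9] w 16.7 q6 0.47 q1 0.54
shift [-0.8  0.6  1.4] rot [ 0.0001  0.     -0.0025] deg 0.1
```

View pics/scene4z.png

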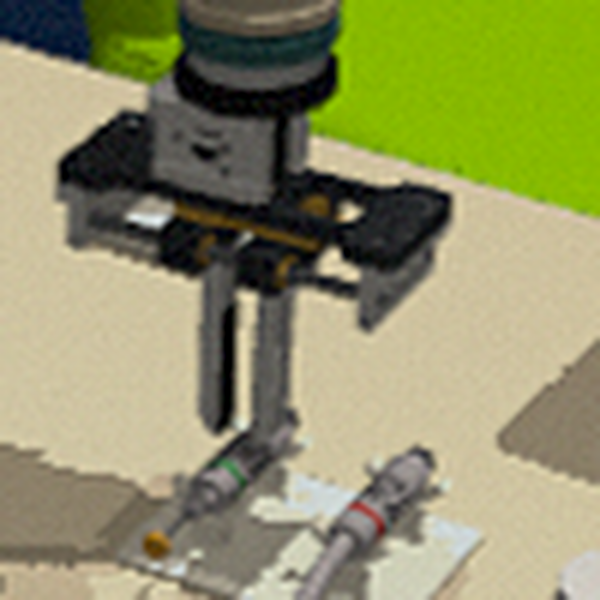

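Call:
drive_tool(
  series=[0, 0, 0, 0, 0, 0, 0, 0, 0, 0, 0, 0, 0, 0, 0, 0, 0, 0, 0, 0, 0, 0, 0, 0],
  jaw=0.055,
)

```text
clock: 5.08
tool_pos: [0.477, 0.3644, 0.0184]
eef_rot: [3.14, 0.108, 0.0]
ft_force: [-0.2, -0.8, -0.5]
width: 0.0527
```

Call:
drive_tool(
  series=[0, 0, 0.01, 0, 0, 0, 0, 0, 0.02, 0, 0, 0, 0, 0, 0.028, 0, 0, 0, 0, 0, 0.028, 0, 0, 0],
)

```text
clock: 5.58
tool_pos: [0.4762, 0.3639, -0.0107]
eef_rot: [3.139, 0.108, -0.003]
ft_force: [-0.1, -0.3, 0.1]
width: 0.0553
```

```bash
python3 mv.py .4762 .3638 -.013 4.1
python3 - <<'E'
from h import *
from ov import overlay
for n,b in(('scene',(340,100,70,80)),('top',(190,175,80,70))):
    p=cap(n,n+'5'); overlay(p,b,8,f'pics/{n}5z.png',(.554,.0128),-1.87,raw=True)
E
```

```text
clk 5.58 tcp [476.2 363.9 -10.7] toolx yaw 3.95 tilt 0.13 F [-0.1 -0.3  0.1] w 55.3 q6 0.47 q1 0.54
shift [-0.   0.1  2.3] rot [ 0.0011  0.002  -0.0026] deg 0.2
```

View pics/scene5z.png

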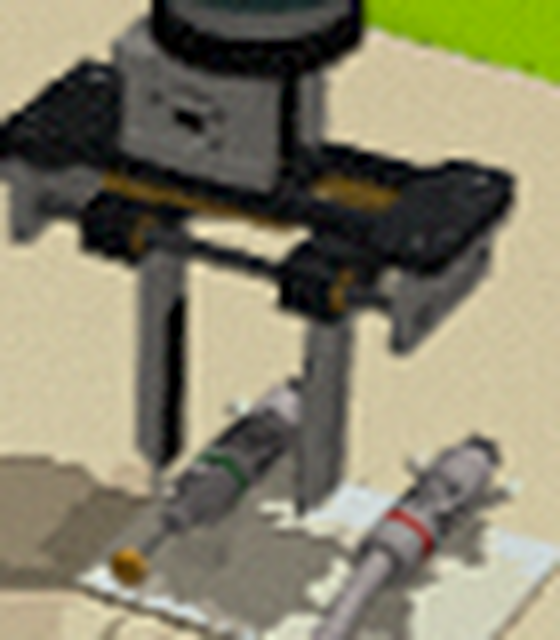

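View pics/top5z.png

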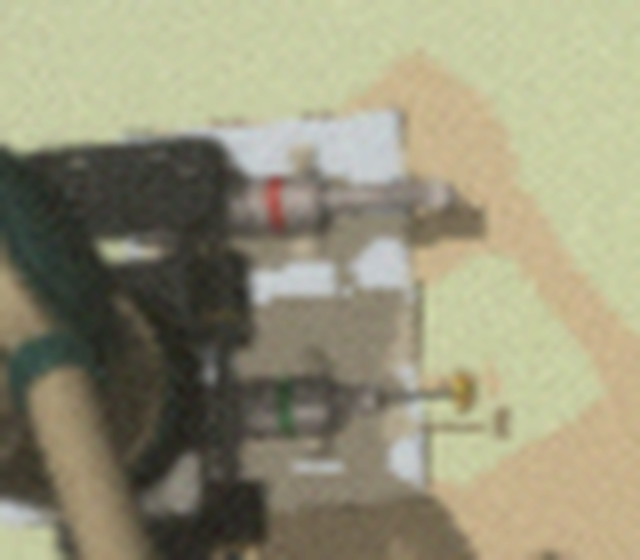

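Call:
drive_tool(
  series=[0, 0, 0.001, 0, 0, 0, 0, 0, 0.001, 0, 0, 0, 0, 0, 0.001, 0, 0, 0, 0, 0, 0.001, 0, 0, 0, 0, 0, 0.001, 0, 0, 0],
  jaw=0,
  squeeze=25,
)

```text
clock: 6.3
tool_pos: [0.4787, 0.3648, -0.01]
eef_rot: [-3.139, -0.109, -0.005]
ft_force: [3.7, -0.0, 0.1]
width: 0.0213
```

```bash
python3 mv.py .4762 .3638 .12 4.1
```

```text
clk 6.3 tcp [478.7 364.8 -10. ] toolx yaw 3.97 tilt 0.19 F [ 3.7 -0.   0.1] w 21.3 q6 0.47 q1 0.54
shift [  -2.1    0.7 -130.1] rot [-0.0006 -0.0032 -0.0023] deg 0.2
```

Call:
drive_tool(
  series=[-0.001, 0, -0.02, 0, 0, 0, -0.002, 0, -0.05, 0, 0, 0, -0.002, 0, -0.08, 0, 0, 0, -0.002, 0, -0.1, 0, 0, 0, -0.002, 0, -0.1, 0, 0, 0],
)

```text
clock: 6.92
tool_pos: [0.4751, 0.3648, 0.0905]
eef_rot: [-3.138, -0.108, -0.002]
ft_force: [-0.4, 0.4, -1.4]
width: 0.0213
```

```bash
python3 mv.py .5577 .0238 .08 -17.07
```

```text
clk 6.92 tcp [475.1 364.8  90.5] toolx yaw 3.95 tilt 0.1 F [-0.4  0.4 -1.4] w 21.3 q6 0.47 q1 0.54
shift [ 58.9 345.9  10.2] rot [-0.0014 -0.001   0.3669] deg 21.0
```

Call:
drive_tool(
  series=[0.01, 0.059, 0, 0, 0, 0.06, 0.02, 0.118, 0, 0, 0, 0.12, 0.03, 0.177, 0, 0, 0, 0.18, 0.04, 0.236, 0, 0, 0, 0.24, 0.05, 0.295, 0, 0, 0, 0.31],
)

```text
clock: 7.55
tool_pos: [0.5439, 0.0718, 0.0878]
eef_rot: [3.118, -0.381, -0.005]
ft_force: [0.8, 0.5, -1.5]
width: 0.021
```

Call:
drive_tool(
  series=[0.005, 0.04, 0.005, 0, 0, 0.05, 0.005, 0.051, 0.01, 0, 0, 0.057, 0.005, 0.051, 0.01, 0, 0, 0.057],
)

```text
clock: 7.92
tool_pos: [0.5363, 0.023, 0.078]
eef_rot: [-3.106, 0.468, 0.005]
ft_force: [0.3, -0.6, -1.8]
width: 0.0211
```

```bash
python3 mv.py .5577 .0238 .08 -17.07;  python3 - <<'E'
from h import *
from ov import overlay
s=observe()
tz=s['tool_pos']; d=np.array([-.2935,-.956])
c=tz[:2]+.008*d
for n,b in(('scene',(280,170,80,75)),('top',(305,175,80,60))):
    p=cap(n,n+'6'); pickle.dump(p,open(n+'6.pkl','wb'))
    overlay(p,b,9,f'pics/{n}6z.png',(.5543,.0128),np.deg2rad(-107.07),hp=(c[0],c[1],tz[2]+.030+.019-.0,np.deg2rad(-107.07)),coll=75)
    overlay(p,b,9,f'pics/{n}6r.png',(.5543,.0128),np.deg2rad(-107.07),raw=True)
E
```

```text
clk 7.92 tcp [536.3  23.   78. ] toolx yaw -17.13 tilt 0.2 F [ 0.3 -0.6 -1.8] w 21.1 q6 0.21 q1 -0.09
shift [20.2 -7.1 -2. ] rot [-0.0001  0.0035 -0.0011] deg 0.2
```

View pics/scene6z.png

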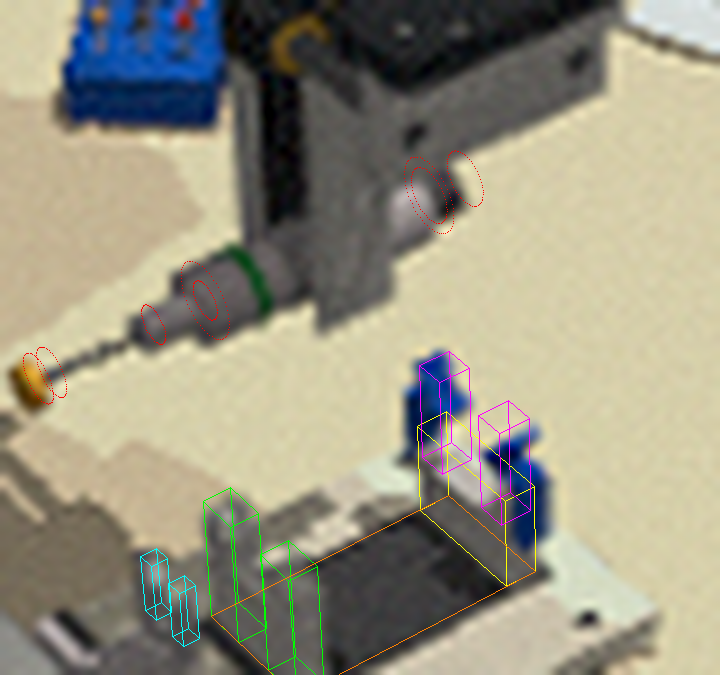

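View pics/scene6r.png

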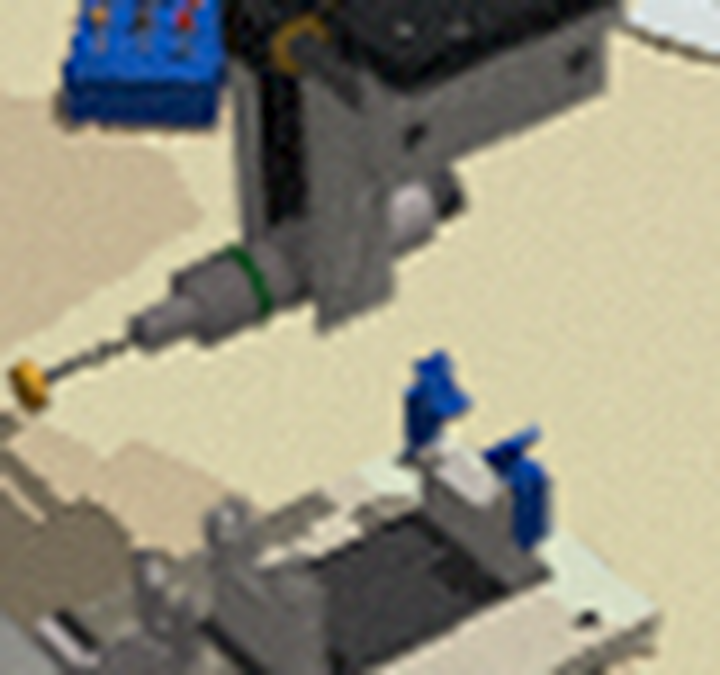

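View pics/top6z.png

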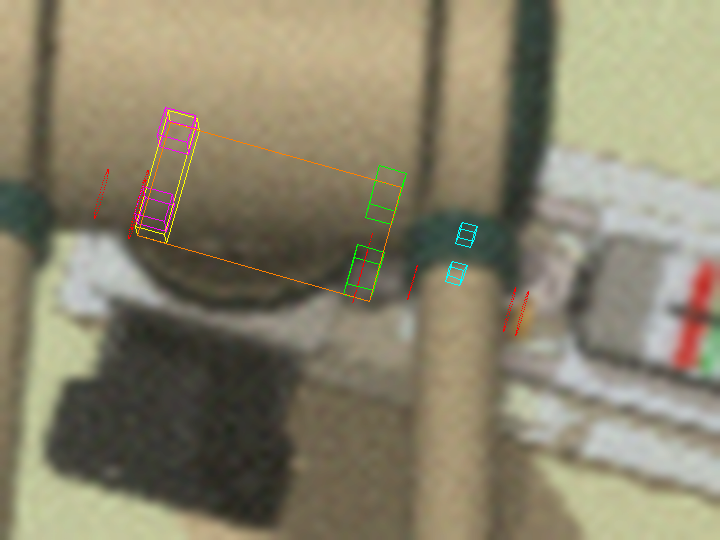

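View pics/top6r.png

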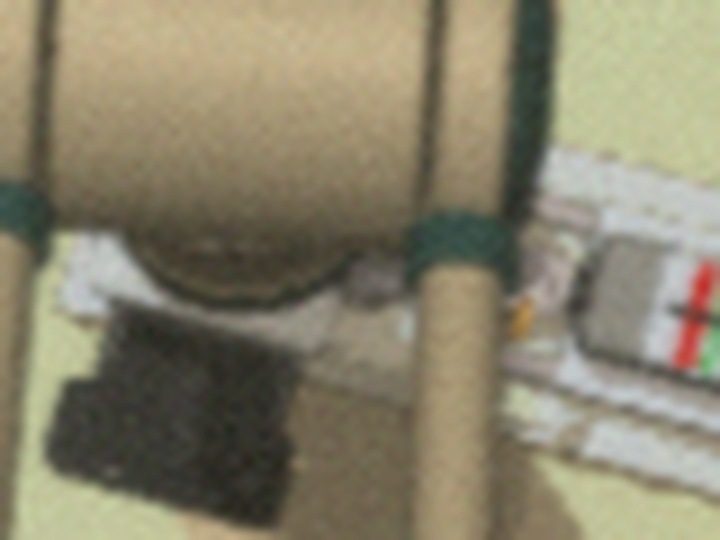

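Run:
```python
from ov import *
p=pickle.load(open('scene6.pkl','rb')); tz=np.array([.5363,.0230,.0780]); d=np.array([-.2935,-.956])
for k,(gx,dz,cl) in dict(a=(.011,.0475,76),b=(.013,.0465,76)).items():
    c=tz[:2]+gx*d
    overlay(p,(278,185,60,35),13,f'pics/h{k}.png',(.5543,.0128),np.deg2rad(-107.07),hp=(c[0],c[1],tz[2]+dz,np.deg2rad(-107.07)),coll=cl)
```

```text
(no output)
```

View pics/ha.png

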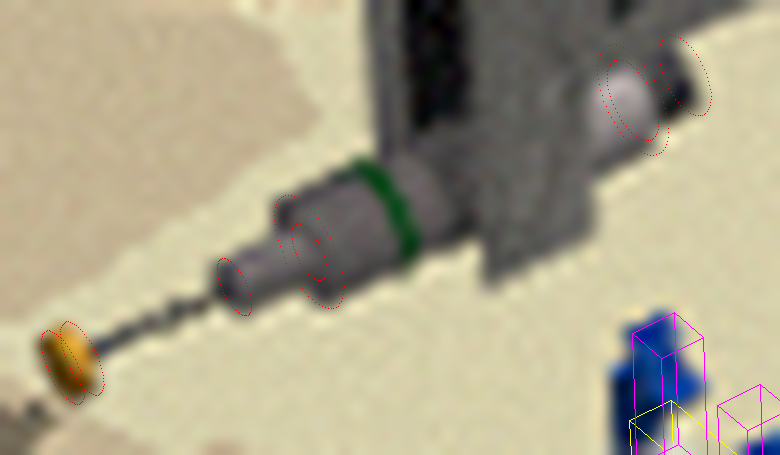

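View pics/hb.png

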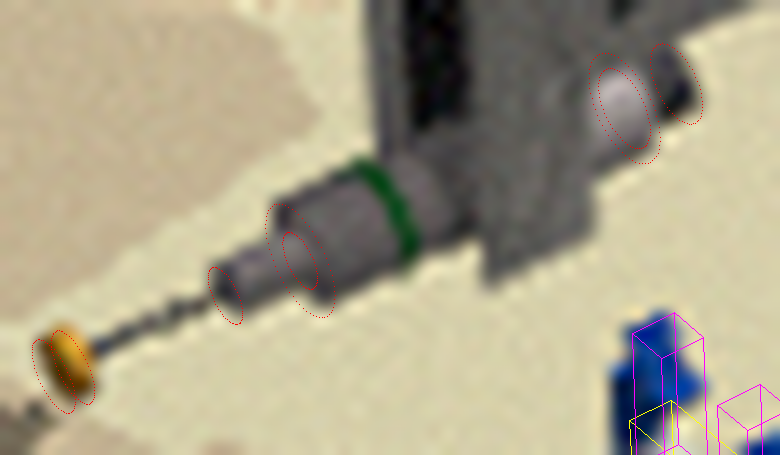

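Run:
```python
from ov import *
n=np.array([.956,-.2935]);d=np.array([-.2935,-.956])
f=800/110
g=lambda x,y:(295+(x+.5)/f-.5,203+(y+.5)/f-.5)
for nm,a,b,z in(('tops',(245,48),(325,108),.073),('prong',(268,88),(287,123),.062)):
    A=atz(S,*g(*a),z);B=atz(S,*g(*b),z)
    print(nm,np.round([n@A[:2],n@B[:2],n@(A+B)[:2]/2,d@(A+B)[:2]/2,d@A[:2],d@B[:2]],4))
print('seat',n@[.5543,.0128],d@[.5543,.0128])
overlay(S,(295,203,55,50),14,'pics/z1.png',(0,0),0,raw=True)
overlay(T,(312,180,40,40),16,'pics/z2.png',(0,0),0,raw=True)
```

```text
tops [ 0.5083  0.5498  0.5291 -0.2164 -0.2153 -0.2174]
prong [ 0.5194  0.5378  0.5286 -0.2135 -0.2165 -0.2105]
seat 0.526154 -0.17492385
```

View pics/z1.png

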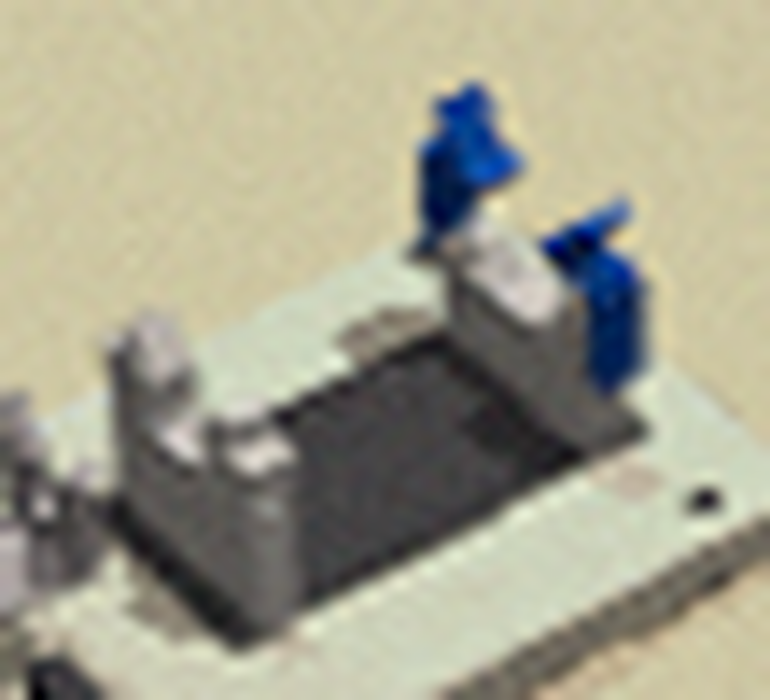

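View pics/z2.png

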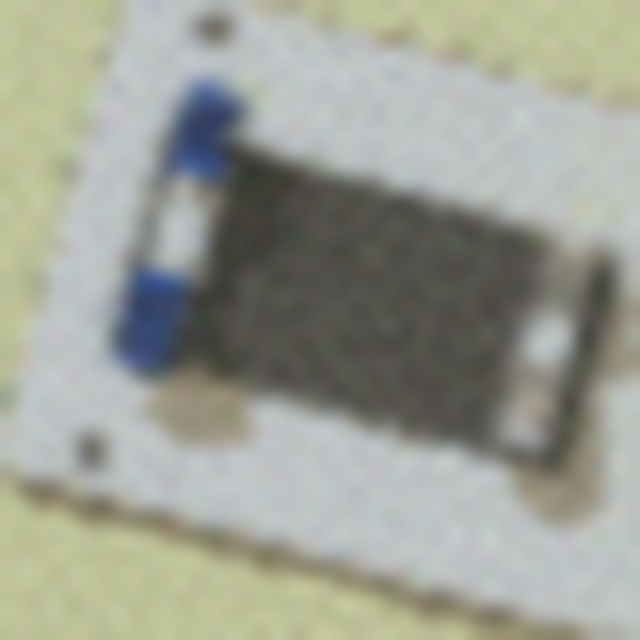

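Run:
```python
from ov import *
n=np.array([.956,-.2935]);d=np.array([-.2935,-.956])
f=16
g=lambda x,y:(312+(x+.5)/f-.5,180+(y+.5)/f-.5)
for nm,a,b,z in(('inner',(203,178),(165,270),.062),('outer',(215,82),(145,375),.065),('screw',(213,27),(92,452),.01),('stop slot',(550,330),(550,330),.045),('stop dark',(610,250),(550,465),.019),('floor -x',(235,150),(180,375),.019)):
    A=atz(T,*g(*a),z);B=atz(T,*g(*b),z)
    print(nm,np.round([n@A[:2],n@B[:2],n@(A+B)[:2]/2,d@(A+B)[:2]/2,d@A[:2],d@B[:2]],4))
f=14
g=lambda x,y:(295+(x+.5)/f-.5,203+(y+.5)/f-.5)
for nm,a,b,z in(('floor corner',(240,645),(240,645),.019),('saddle inner low corner',(575,455),(450,315),.019),('floor far end',(640,440),(640,440),.019),('stop slot',(190,440),(190,440),.0445),('stop outer face bottom',(240,640),(115,510),.019)):
    A=atz(S,*g(*a),z);B=atz(S,*g(*b),z)
    print(nm,np.round([n@A[:2],n@B[:2],n@(A+B)[:2]/2,d@(A+B)[:2]/2,d@A[:2],d@B[:2]],4))
```

```text
inner [ 0.5344  0.5162  0.5253 -0.2133 -0.2123 -0.2143]
outer [ 0.5518  0.4963  0.524  -0.2136 -0.2149 -0.2123]
screw [ 0.5689  0.484   0.5265 -0.2211 -0.2212 -0.2209]
stop slot [ 0.5266  0.5266  0.5266 -0.1434 -0.1434 -0.1434]
stop dark [ 0.5472  0.5047  0.5259 -0.1365 -0.1365 -0.1364]
floor -x [ 0.5461  0.502   0.5241 -0.2093 -0.2102 -0.2084]
floor corner [ 0.5497  0.5497  0.5497 -0.1333 -0.1333 -0.1333]
saddle inner low corner [ 0.547   0.5033  0.5251 -0.2101 -0.2076 -0.2125]
floor far end [ 0.551   0.551   0.551  -0.2191 -0.2191 -0.2191]
stop slot [ 0.5254  0.5254  0.5254 -0.1413 -0.1413 -0.1413]
stop outer face bottom [ 0.5487  0.5085  0.5286 -0.1347 -0.134  -0.1355]
```

```bash
python3 mv.py .5606 .0270 .045 -17.07
```

```text
clk 8.03 tcp [537.5  24.1  79. ] toolx yaw -17.01 tilt 0.08 F [-0.1  0.5 -0.6] w 20.8 q6 0.21 q1 -0.09
shift [21.3 -9.6 34. ] rot [-0.0006  0.0012  0.001 ] deg 0.1
```

Call:
drive_tool(
  series=[0.01, -0.005, 0, 0, 0, 0, 0.021, -0.009, 0.01, 0, 0, 0, 0.021, -0.009, 0.022, 0, 0, 0, 0.021, -0.009, 0.034, 0, 0, 0, 0.021, -0.009, 0.034, 0, 0, 0],
)

```text
clock: 8.65
tool_pos: [0.5589, 0.0253, 0.0438]
eef_rot: [3.106, -0.466, -0.006]
ft_force: [0.4, 0.5, -1.0]
width: 0.0212
```

```bash
python3 mv.py .5606 .0270 .02 -17.07;  python3 - <<'E'
from h import *
from ov import overlay
s=observe()
tz=s['tool_pos']; d=np.array([-.2935,-.956])
c=tz[:2]+.0115*d
seat=np.array([.956,-.2935])*.527+d*-.1748
for n,b in(('scene',(278,180,75,75)),('top',(305,175,80,60))):
    p=cap(n,n+'7'); pickle.dump(p,open(n+'7.pkl','wb'))
    overlay(p,b,10,f'pics/{n}7z.png',seat,np.deg2rad(-107.07),hp=(c[0],c[1],tz[2]+.047,np.deg2rad(-107.07)),coll=76)
    overlay(p,b,10,f'pics/{n}7r.png',seat,np.deg2rad(-107.07),raw=True)
E
```

```text
clk 8.65 tcp [558.9  25.3  43.8] toolx yaw -17.07 tilt 0.22 F [ 0.4  0.5 -1. ] w 21.2 q6 0.22 q1 -0.08
shift [ 1.2 -2.2 23.7] rot [ 0.0009  0.0037 -0.    ] deg 0.2
```

View pics/scene7z.png

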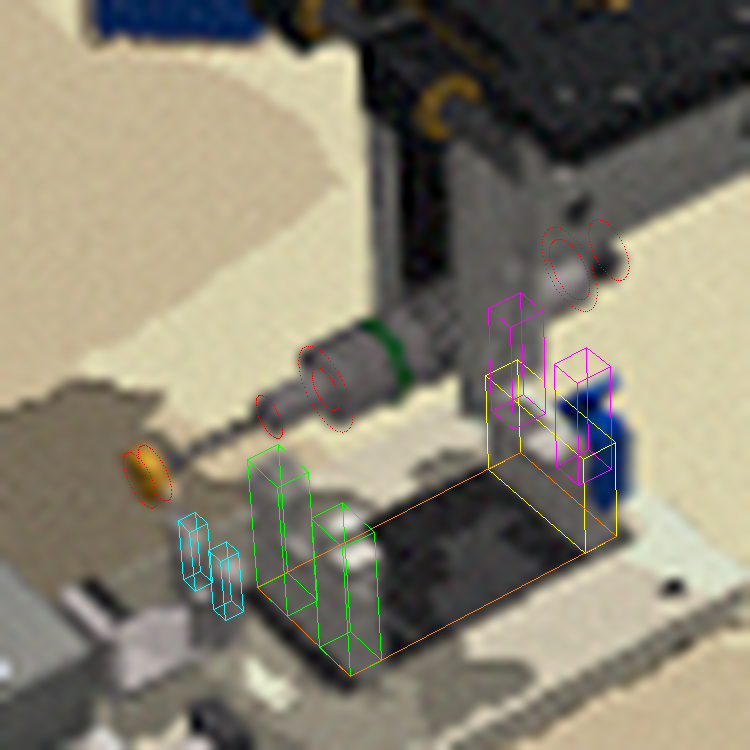

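View pics/scene7r.png

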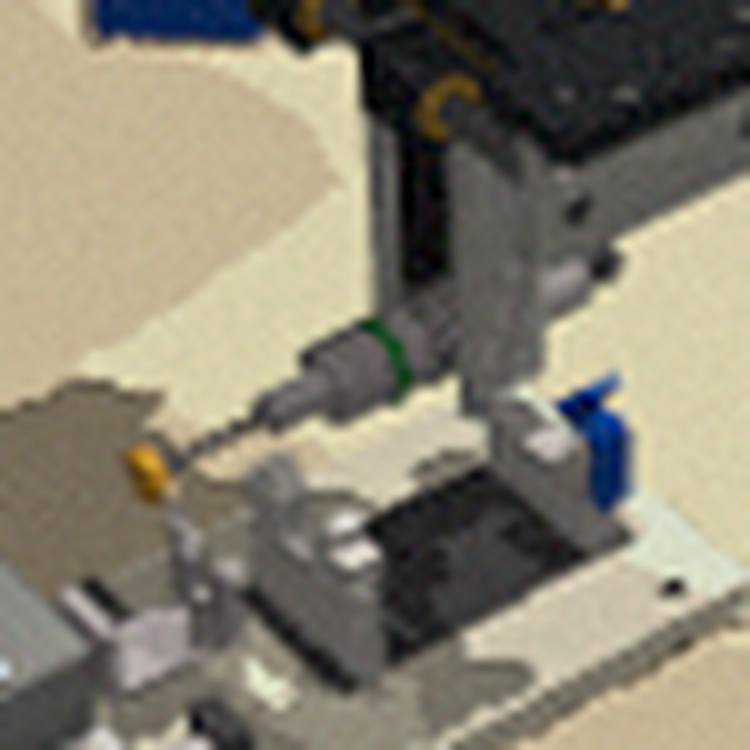

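View pics/top7z.png

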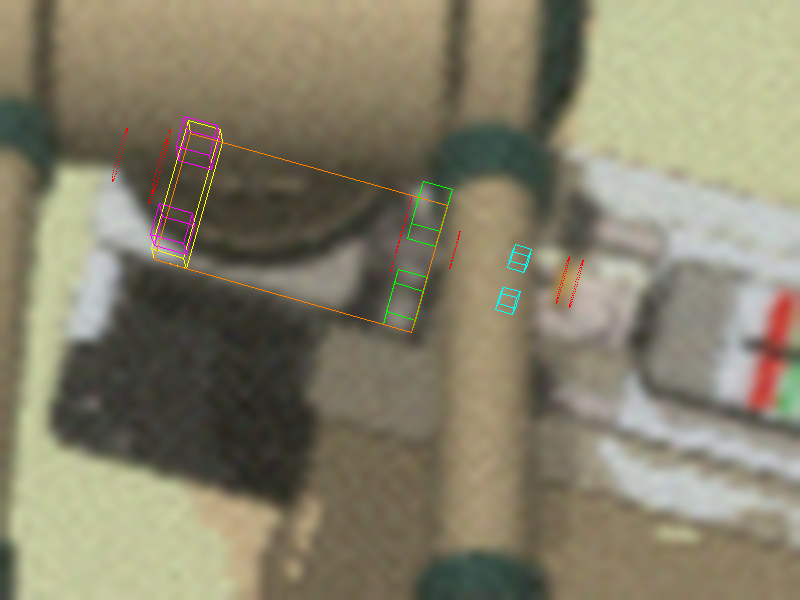

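Call:
drive_tool(
  series=[0, 0, 0.006, 0, 0, 0, 0, 0, 0.012, 0, 0, 0, 0, 0, 0.016, 0, 0, 0, 0, 0, 0.019, 0, 0, 0],
)

```text
clock: 9.25
tool_pos: [0.5605, 0.0251, 0.0261]
eef_rot: [3.107, -0.466, -0.0]
ft_force: [-0.4, -0.3, -0.6]
width: 0.0214
```

```bash
python3 mv.py .5606 .0270 .02 -17.07
```

```text
clk 9.25 tcp [560.5  25.1  26.1] toolx yaw -17.07 tilt 0.01 F [-0.4 -0.3 -0.6] w 21.4 q6 0.22 q1 -0.08
shift [-0.5 -1.8  6.1] rot [ 0.0001  0.0002 -0.0001] deg 0.0
```

Call:
drive_tool(
  series=[0, 0, 0.002, 0, 0, 0, 0, 0, 0.004, 0, 0, 0, 0, 0, 0.006, 0, 0, 0],
)

```text
clock: 9.62
tool_pos: [0.5607, 0.0251, 0.0204]
eef_rot: [3.107, -0.466, 0.0]
ft_force: [0.3, -0.0, 0.4]
width: 0.0214
```

Call:
drive_tool(
  series=[0, 0, 0.001, 0, 0, 0, 0, 0, 0.002, 0, 0, 0, 0, 0, 0.003, 0, 0, 0],
)

```text
clock: 10.0
tool_pos: [0.5608, 0.0252, 0.0179]
eef_rot: [-3.107, 0.466, -0.001]
ft_force: [-1.1, 0.0, 3.6]
width: 0.0211
```

```bash
python3 mv.py .5606 .0270 .003 -17.07;  python3 - <<'E'
from h import *
from ov import overlay
print(observe()['wrist_torque'])
for n,b in(('scene',(278,180,75,75)),):
    p=cap(n,n+'8'); pickle.dump(p,open(n+'8.pkl','wb'))
    overlay(p,b,10,f'pics/{n}8r.png',(0,0),0,raw=True)
E
```

```text
clk 10.0 tcp [560.8  25.2  17.9] toolx yaw -17.07 tilt 0.03 F [-1.1  0.   3.6] w 21.1 q6 0.22 q1 -0.08
shift [-0.7 -1.7 14.9] rot [-0.0001 -0.0005 -0.    ] deg 0.0
[0.10057582 0.13294374 0.01945156]
```

View pics/scene8r.png

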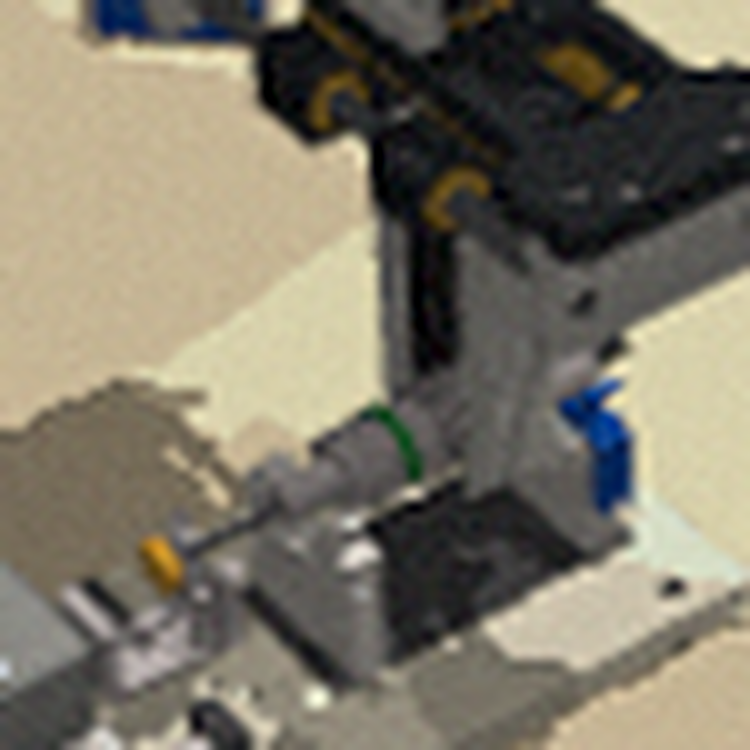

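Call:
drive_tool(
  series=[0, 0, 0.001, 0, 0, 0, 0, 0, 0.002, 0, 0, 0, 0, 0, 0.002, 0, 0, 0],
)

```text
clock: 10.42
tool_pos: [0.5608, 0.0252, 0.0156]
eef_rot: [-3.107, 0.466, -0.001]
ft_force: [-0.4, 0.6, 4.2]
width: 0.0208
```

Call:
drive_tool(
  series=[0, 0, 0.001, 0, 0, 0, 0, 0, 0.002, 0, 0, 0, 0, 0, 0.002, 0, 0, 0],
)

```text
clock: 10.8
tool_pos: [0.5606, 0.0251, 0.0133]
eef_rot: [3.107, -0.466, 0.0]
ft_force: [-1.7, 0.9, 3.5]
width: 0.0214
```

```bash
python3 mv.py .5606 .0270 .003 -17.07;  python3 - <<'E'
from h import *
print(observe()['wrist_torque'])
E
```

```text
clk 10.8 tcp [560.6  25.1  13.3] toolx yaw -17.08 tilt 0.0 F [-1.7  0.9  3.5] w 21.4 q6 0.22 q1 -0.08
shift [-0.6 -1.8 10.3] rot [ 0.0001 -0.     -0.0001] deg 0.0
[0.18758596 0.17157578 0.02556218]
```

Call:
drive_tool(
  series=[0, 0, 0.001, 0, 0, 0, 0, 0, 0.002, 0, 0, 0, 0, 0, 0.002, 0, 0, 0],
)

```text
clock: 11.18
tool_pos: [0.5604, 0.0251, 0.0111]
eef_rot: [3.107, -0.466, -0.001]
ft_force: [-0.3, 0.2, 1.5]
width: 0.0214
```

Call:
drive_tool(
  series=[0, 0, 0.001, 0, 0, 0, 0, 0, 0.002, 0, 0, 0, 0, 0, 0.002, 0, 0, 0],
)

```text
clock: 11.55
tool_pos: [0.5604, 0.0251, 0.0091]
eef_rot: [3.107, -0.466, -0.001]
ft_force: [-0.1, 0.4, 0.4]
width: 0.0216
```

```bash
python3 mv.py .5606 .0270 .003 -17.07;  python3 - <<'E'
from h import *
from ov import overlay
print(observe()['wrist_torque'])
for n,b in(('scene',(278,180,75,75)),):
    p=cap(n,n+'9'); 
    overlay(p,b,10,f'pics/{n}9r.png',(0,0),0,raw=True)
E
```

```text
clk 11.55 tcp [560.4  25.1   9.1] toolx yaw -17.07 tilt 0.03 F [-0.1  0.4  0.4] w 21.6 q6 0.22 q1 -0.08
shift [-0.3 -1.9  6.1] rot [ 0.0003  0.0005 -0.    ] deg 0.0
[0.0982888  0.03426439 0.01723715]
```

View pics/scene9r.png

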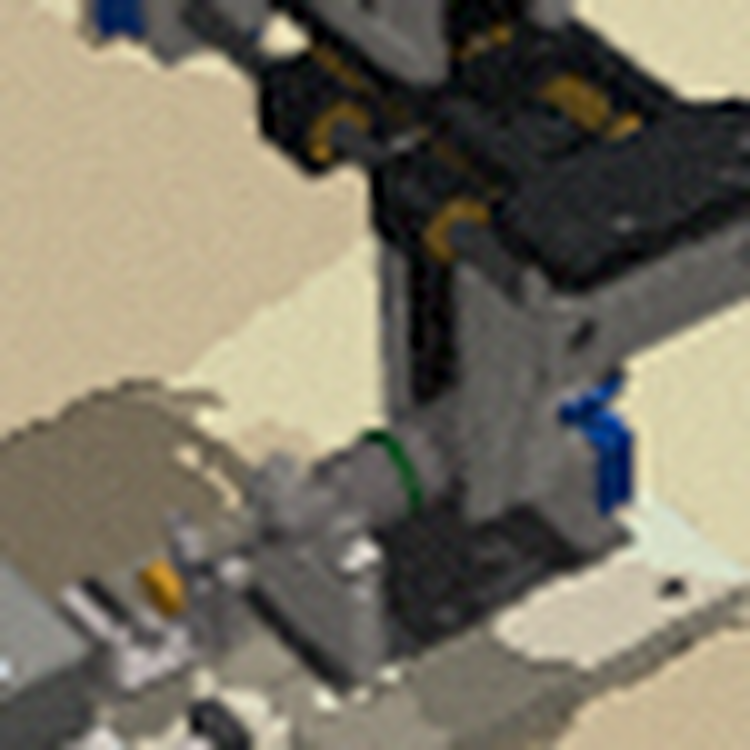

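Call:
drive_tool(
  series=[0, 0, 0.001, 0, 0, 0, 0, 0, 0.002, 0, 0, 0, 0, 0, 0.003, 0, 0, 0],
)

```text
clock: 11.98
tool_pos: [0.5604, 0.0251, 0.0062]
eef_rot: [3.107, -0.466, -0.001]
ft_force: [-1.1, -0.6, -1.1]
width: 0.0215
```

Call:
drive_tool(
  series=[0, 0, 0.001, 0, 0, 0, 0, 0, 0.002, 0, 0, 0, 0, 0, 0.002, 0, 0, 0],
)

```text
clock: 12.35
tool_pos: [0.5606, 0.0251, 0.0043]
eef_rot: [3.107, -0.466, -0.0]
ft_force: [-0.6, -0.3, -2.1]
width: 0.021
```

```bash
python3 mv.py .5606 .0270 .003 -17.07;  python3 - <<'E'
from h import *
print(observe()['wrist_torque'])
E
```

```text
clk 12.35 tcp [560.6  25.1   4.3] toolx yaw -17.07 tilt 0.01 F [-0.6 -0.3 -2.1] w 21.0 q6 0.22 q1 -0.08
shift [-0.6 -1.8  1.3] rot [ 0.0002 -0.     -0.    ] deg 0.0
[-0.04090877  0.02813466 -0.00567322]
```

Call:
drive_tool(
  series=[0, 0, 0.0005, 0, 0, 0, 0, 0, 0.001, 0, 0, 0, 0, 0, 0.001, 0, 0, 0],
)

```text
clock: 12.72
tool_pos: [0.5608, 0.0251, 0.0038]
eef_rot: [3.107, -0.466, 0.001]
ft_force: [-0.4, 0.2, 0.9]
width: 0.0212
```

```bash
python3 mv.py .5606 .0270 .003 -17.07;  python3 - <<'E'
from h import *
print(observe()['wrist_torque'])
E
```

```text
clk 12.72 tcp [560.8  25.1   3.8] toolx yaw -17.08 tilt 0.03 F [-0.4  0.2  0.9] w 21.2 q6 0.22 q1 -0.08
shift [-0.8 -1.8  0.8] rot [-0.     -0.0006 -0.0001] deg 0.0
[-0.04074042  0.05795321 -0.01794558]
```

Call:
drive_tool(
  series=[0, 0, 0.0005, 0, 0, 0, 0, 0, 0.001, 0, 0, 0, 0, 0, 0.001, 0, 0, 0],
)

```text
clock: 13.1
tool_pos: [0.5609, 0.0251, 0.0036]
eef_rot: [3.107, -0.466, 0.002]
ft_force: [-1.9, 0.8, 7.4]
width: 0.0216
```

```bash
python3 mv.py .5606 .0270 .003 -17.07;  python3 - <<'E'
from h import *
from ov import overlay
print(observe()['wrist_torque'])
for n,b in(('scene',(278,180,75,75)),('top',(305,175,80,60))):
    p=cap(n,n+'10'); 
    overlay(p,b,10,f'pics/{n}10r.png',(0,0),0,raw=True)
E
```

```text
clk 13.1 tcp [560.9  25.1   3.6] toolx yaw -17.07 tilt 0.06 F [-1.9  0.8  7.4] w 21.6 q6 0.22 q1 -0.08
shift [-0.9 -1.7  0.6] rot [-0.0001 -0.0011  0.    ] deg 0.1
[-0.01908991  0.34760132 -0.00301056]
```

View pics/scene10r.png

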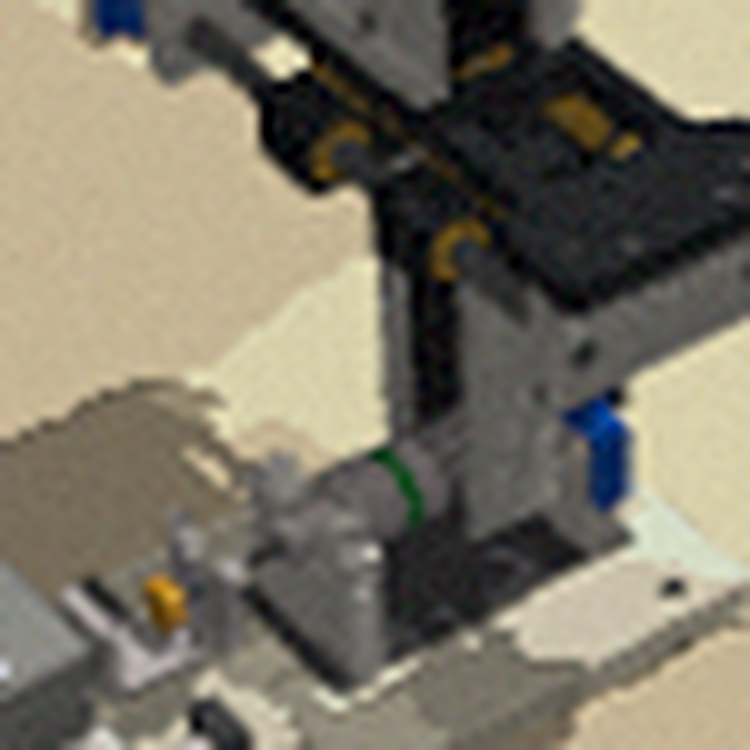

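View pics/top10r.png

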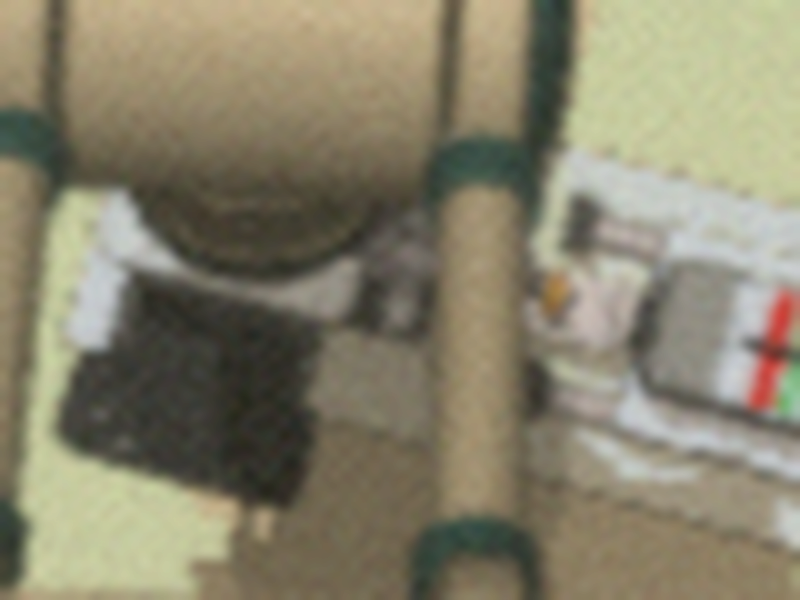

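Call:
drive_tool(
  series=[0, 0, -0.001, 0, 0, 0, 0, 0, -0.001, 0, 0, 0, 0, 0, -0.001, 0, 0, 0],
  jaw=0.05,
)

```text
clock: 13.58
tool_pos: [0.5606, 0.0251, 0.0032]
eef_rot: [3.107, -0.466, -0.0]
ft_force: [0.3, 0.5, -0.1]
width: 0.0474
```

Call:
drive_tool(
  series=[0, 0, -0.03, 0, 0, 0, 0, 0, -0.07, 0, 0, 0, 0, 0, -0.11, 0, 0, 0, 0, 0, -0.14, 0, 0, 0],
)

```text
clock: 14.08
tool_pos: [0.5611, 0.0251, 0.1451]
eef_rot: [-3.107, 0.466, -0.002]
ft_force: [-0.0, 0.2, -0.2]
width: 0.0501
```

```bash
python3 mv.py .4855 -.213 .14 -17.07;  python3 - <<'E'
from h import *
from ov import overlay
d=np.array([-.2935,-.956])
seat=np.array([.956,-.2935])*.527+d*-.1748
c=seat-.0035*d
for n,b in(('scene',(278,190,75,65)),('top',(305,175,80,60))):
    p=cap(n,n+'11'); pickle.dump(p,open(n+'11.pkl','wb'))
    overlay(p,b,10,f'pics/{n}11r.png',(0,0),0,raw=True)
E
```

```text
clk 14.07 tcp [561.1  25.1 145.1] toolx yaw -17.07 tilt 0.09 F [-0.   0.2 -0.2] w 50.1 q6 0.22 q1 -0.08
shift [ -2.4 249.8   5. ] rot [-0.0002 -0.0015 -0.0001] deg 0.1
```

View pics/scene11r.png

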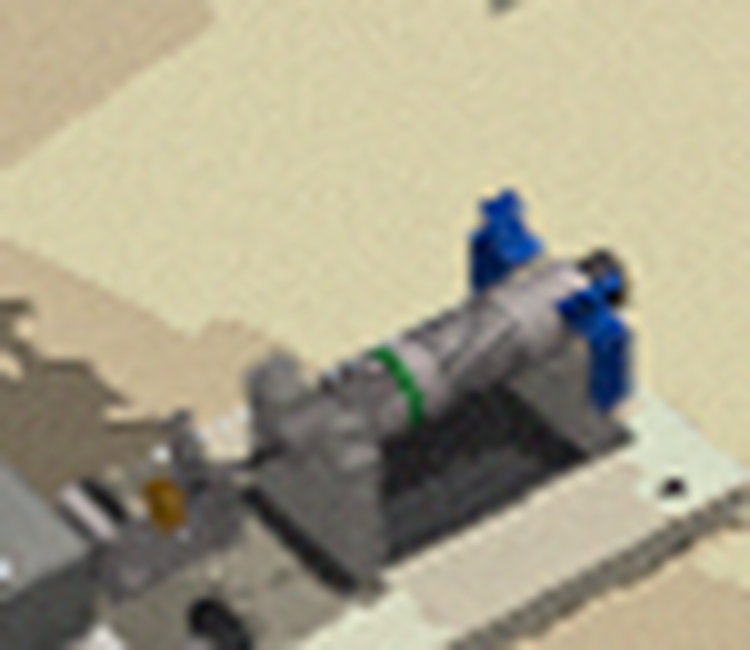

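View pics/top11r.png

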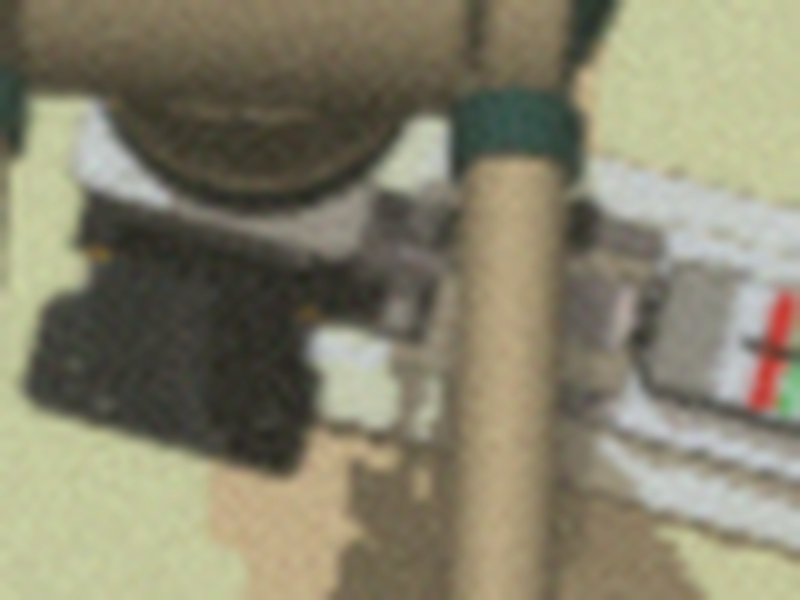

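Call:
drive_tool(
  series=[0, 0.05, 0, 0, 0, -0.18, -0.001, 0.1, 0, 0, 0, -0.36, -0.001, 0.15, 0, 0, 0, -0.54, -0.002, 0.2, 0, 0, 0, -0.72, -0.002, 0.25, 0, 0, 0, -0.9],
  jaw=0.066,
)

```text
clock: 14.8
tool_pos: [0.4839, -0.2142, 0.1417]
eef_rot: [-2.996, -0.94, 0.002]
ft_force: [0.9, -0.2, -0.9]
width: 0.0659
```

Call:
drive_tool(
  series=[0, 0, 0.005, 0, 0, -0.18, 0, 0, 0.01, 0, 0, -0.36, 0, 0, 0.02, 0, 0, -0.54, 0, 0, 0.03, 0, 0, -0.72, 0, 0, 0.03, 0, 0, -0.9],
)

```text
clock: 15.42
tool_pos: [0.4837, -0.2124, 0.1108]
eef_rot: [-2.287, -2.147, 0.002]
ft_force: [-0.6, -0.6, 0.0]
width: 0.0657
```

Call:
drive_tool(
  series=[0, 0, 0, 0, 0, -0.15, 0, 0, 0, 0, 0, -0.3, 0, 0, 0, 0, 0, -0.3],
)

```text
clock: 15.8
tool_pos: [0.4844, -0.2128, 0.112]
eef_rot: [-1.951, -2.459, 0.001]
ft_force: [0.6, 0.0, 0.3]
width: 0.0662
```

```bash
python3 mv.py .4852 -.213 .057 108;  python3 - <<'E'
from h import *
from ov import overlay
for n,b in(('scene',(200,190,90,90)),('top',(380,180,80,60))):
    p=cap(n,n+'12'); pickle.dump(p,open(n+'12.pkl','wb'))
    overlay(p,b,8,f'pics/{n}12r.png',(0,0),0,raw=True)
for z in (.1,.12,.14): print(z)
E
```

```text
clk 15.8 tcp [ 484.4 -212.8  112. ] toolx yaw 103.14 tilt 0.14 F [0.6 0.  0.3] w 66.2 q6 -2.35 q1 -0.55
shift [-0.5  0.8 55. ] rot [-0.0017 -0.0018 -0.0848] deg 4.9
0.1
0.12
0.14
```

View pics/scene12r.png

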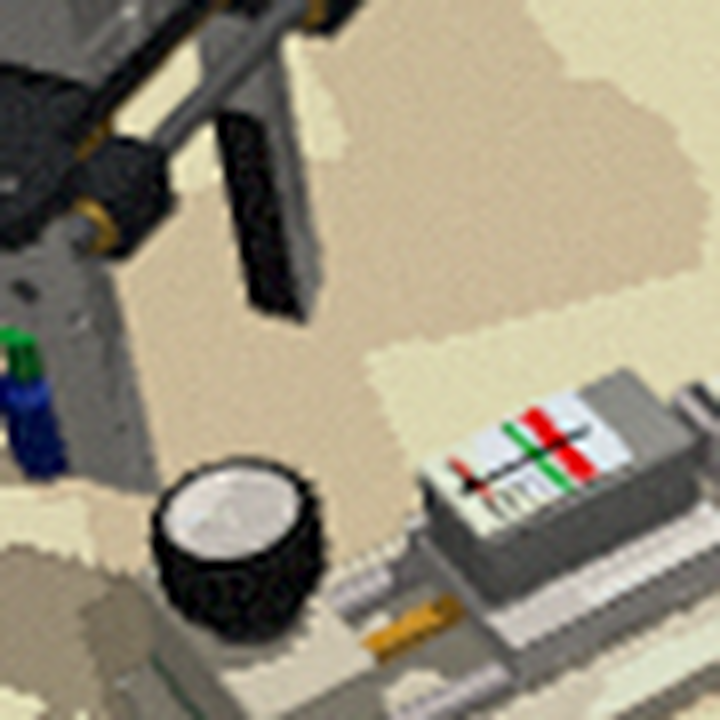

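View pics/top12r.png

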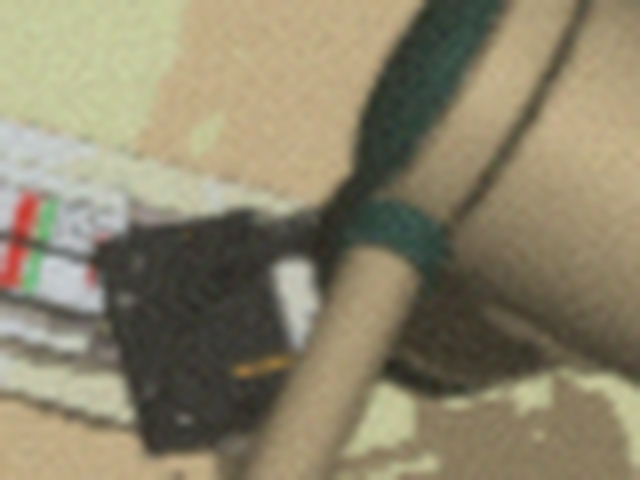

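Run:
```python
from ov import *
print((proj(S,[.4844,-.2128,.141])-[200,190]+.5)*8)
a=np.deg2rad(103.14)
for s in(-1,1):
  for r in (.033,.045): print(s,r,(proj(S,[.4844+s*r*np.cos(a),-.2128+s*r*np.sin(a),.141])-[200,190]+.5)*8)
f=8;g=lambda x,y:(200+(x+.5)/f-.5,190+(y+.5)/f-.5)
d=np.array([-.2935,-.956])
p0=atz(S,*g(472,480),.0735);p1=atz(S,*g(538,455),.0735);print(d@(p0-p1)[:2])
print((proj(S,[.4852,-.2129,.104])-[200,190]+.5)*8)
```

```text
[211.51801879 406.79014781]
-1 0.033 [140.45425028 489.68414179]
-1 0.045 [113.74181201 520.84348984]
1 0.033 [279.26242282 327.76810413]
1 0.045 [303.11881662 299.94025591]
0.019794948243933595
[235.48310916 509.6934179 ]
```

Call:
drive_tool(
  series=[0, 0, 0.02, 0, 0, 0, 0, 0, 0.04, 0, 0, 0, 0, 0, 0.05, 0, 0, 0, 0, 0, 0.054, 0, 0, 0, 0, 0, 0.054, 0, 0, 0],
)

```text
clock: 16.52
tool_pos: [0.4855, -0.2134, 0.0596]
eef_rot: [1.951, 2.462, -0.0]
ft_force: [0.2, 0.4, -0.4]
width: 0.066
```

Call:
drive_tool(
  series=[0, 0, 0, 0, 0, 0, 0, 0, 0, 0, 0, 0, 0, 0, 0, 0, 0, 0, 0, 0, 0, 0, 0, 0],
  jaw=0.03,
  squeeze=40,
)

```text
clock: 17.02
tool_pos: [0.486, -0.215, 0.06]
eef_rot: [1.948, 2.461, -0.002]
ft_force: [0.4, -6.5, -0.0]
width: 0.0432
```

```bash
python3 mv.py .4852 -.213 .057 108; python3 -c "
from h import *
print(observe()['wrist_torque'])"
```

```text
clk 17.02 tcp [ 486. -215.   60.] toolx yaw 103.27 tilt 0.21 F [ 0.4 -6.5 -0. ] w 43.2 q6 -2.35 q1 -0.55
shift [ 2.2 -0.4  3. ] rot [ 0.0007  0.0036 -0.0826] deg 4.7
[-0.81580318 -0.13236942 -0.05399564]
```

Call:
drive_tool(
  series=[-0.002, 0, 0, 0, 0, 0.1, -0.002, 0, 0, 0, 0, 0.2, -0.002, 0, 0, 0, 0, 0.3, -0.002, 0, 0, 0, 0, 0.4, -0.002, 0, 0, 0, 0, 0.5],
)

```text
clock: 17.65
tool_pos: [0.486, -0.2143, 0.06]
eef_rot: [-2.501, -1.9, -0.002]
ft_force: [0.0, 0.5, 2.1]
width: 0.043
```

```bash
python3 mv.py .4852 -.213 .057 108
python3 - <<'E'
from h import *
from ov import overlay
print(observe()['wrist_torque'])
for n,b in(('scene',(200,200,100,80)),):
    p=cap(n,n+'13'); overlay(p,b,8,f'pics/{n}13r.png',(0,0),0,raw=True)
E
```

```text
clk 17.65 tcp [ 486.  -214.3   60. ] toolx yaw 74.43 tilt 0.08 F [0.  0.5 2.1] w 43.0 q6 -1.85 q1 -0.55
shift [ 1.1 -1.2  3. ] rot [ 0.0007 -0.0013 -0.5859] deg 33.6
[ 0.12252655 -0.16603469  0.27742301]
```

View pics/scene13r.png

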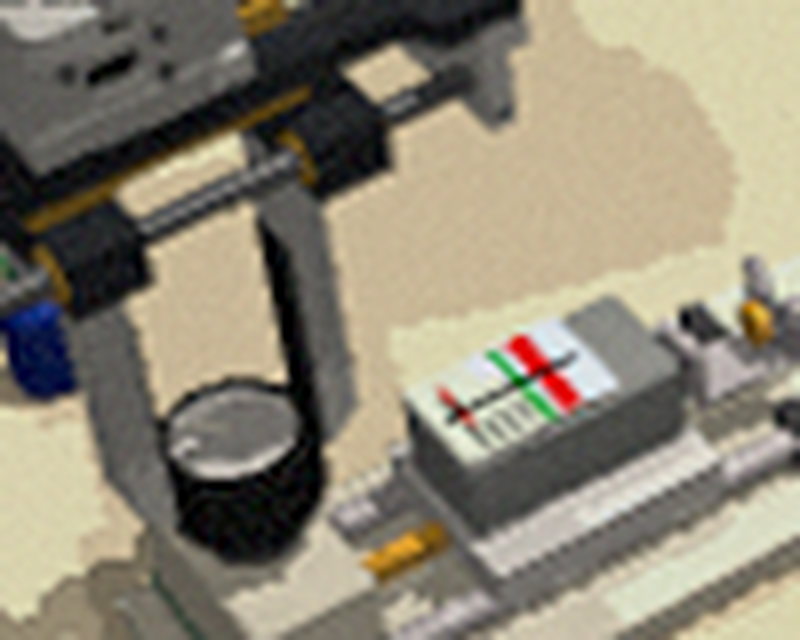

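Call:
drive_tool(
  series=[0, 0, 0, 0, 0, 0.1, 0, 0, 0, 0, 0, 0.2, 0, 0, 0, 0, 0, 0.3, 0, 0, 0, 0, 0, 0.4, 0, 0, 0, 0, 0, 0.5],
)

```text
clock: 18.32
tool_pos: [0.4864, -0.2138, 0.06]
eef_rot: [-2.892, -1.223, -0.003]
ft_force: [1.0, 1.7, 3.6]
width: 0.0434
```

```bash
cat > g.py <<'E'
from h import *
from ov import overlay
import sys
from scipy.spatial.transform import Rotation as Ro
k=sys.argv[1]
s=observe();R=Ro.from_rotvec(s['eef_rot']).as_matrix()
print('clk',s['clock'],'tcp',np.round(s['tool_pos']*1000,1),'yaw',np.arctan2(R[1,0],R[0,0]).round(3),'F',s['ft_force'].round(1),'M',s['wrist_torque'].round(3),'w',s['width'].round(4),'q6',s['qpos'][5].round(2))
p=cap('scene','scene'+k); pickle.dump(p,open('g%s.pkl'%k,'wb')); overlay(p,(215,205,120,75),6.6,f'pics/g{k}.png',(0,0),0,raw=True)
E
sed -i 's/None,fx=f,fy=f/None,fx=float(f),fy=float(f)/' ov.py; python3 g.py 14
```

```text
Traceback (most recent call last):
  File "g.py", line 7, in <module>
    print('clk',s['clock'],'tcp',np.round(s['tool_pos']*1000,1),'yaw',np.arctan2(R[1,0],R[0,0]).round(3),'F',s['ft_force'].round(1),'M',s['wrist_torque'].round(3),'w',s['width'].round(4),'q6',s['qpos'][5].round(2))
                                                                                                                                                                       ^^^^^^^^^^^^^^^^
AttributeError: 'float' object has no attribute 'round'
```

```bash
sed -i "s/s\['width'\].round(4)/round(s['width'],4)/" g.py; python3 g.py 14
```

```text
clk 18.325 tcp [ 486.4 -213.8   60. ] yaw 0.8 F [1.  1.7 3.6] M [ 0.391 -0.365  0.306] w 0.0434 q6 -1.35
```

View pics/g14.png

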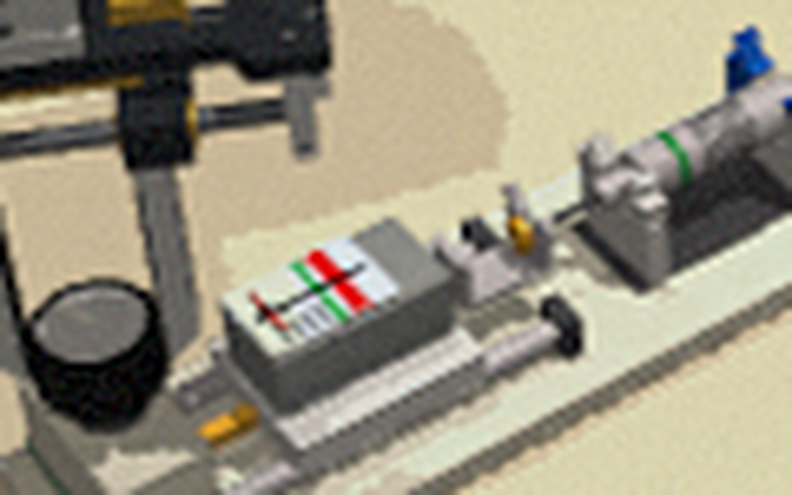

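Call:
drive_tool(
  series=[0, 0, 0, 0, 0, 0.1, 0, 0, 0, 0, 0, 0.2, 0, 0, 0, 0, 0, 0.3, 0, 0, 0, 0, 0, 0.4, 0, 0, 0, 0, 0, 0.5],
)

```text
clock: 19.0
tool_pos: [0.4869, -0.2135, 0.06]
eef_rot: [-3.104, -0.471, -0.004]
ft_force: [2.5, 3.5, 4.0]
width: 0.0429
```

```bash
python3 g.py 15
```

```text
clk 19.0 tcp [ 486.9 -213.5   60. ] yaw 0.301 F [2.5 3.5 4. ] M [ 0.651 -0.522  0.322] w 0.0429 q6 -0.85
```

View pics/g15.png

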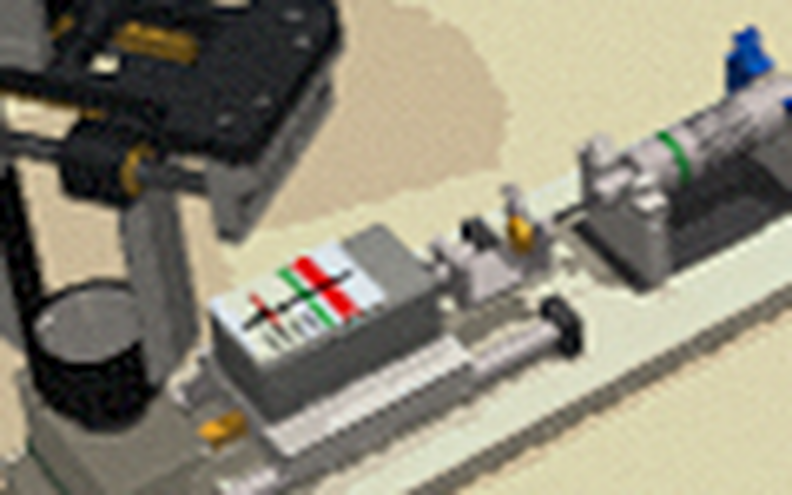

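```bash
cat > ga.py <<'E'
from h import *
import sys
def gauge(p,verbose=False):
    d=np.array([-.2935,-.956]);n=np.array([.956,-.2935])
    # rectify face: along d from 0.03.. in 0.25mm, lateral around .527
    A=np.arange(.03,.16,.00025);L=np.arange(.505,.549,.00025)
    AA,LL=np.meshgrid(A,L); X=np.stack([d[0]*AA+n[0]*LL,d[1]*AA+n[1]*LL,np.full_like(AA,.0735)],-1)
    K=np.array(p['intrinsics']);R=np.array(p['R']);t=np.array(p['t'])
    q=(X@R.T+t)@K.T; uv=(q[...,:2]/q[...,2:]).astype(np.float32)
    im=cv2.remap(p['color'],uv[...,0],uv[...,1],cv2.INTER_CUBIC)
    return A,L,im
if __name__=='__main__':
    k=sys.argv[1]; p=pickle.load(open('g%s.pkl'%k,'rb'))
    A,L,im=gauge(p); f=im.astype(float)
    r=f[...,0]-np.maximum(f[...,1],f[...,2]); g=f[...,1]-np.maximum(f[...,0],f[...,2])
    G=(g>25); gc=(np.clip(g,0,None)*G)
    ga=(gc.sum(0)@A)/gc.sum()
    # rows where both
    Rm=np.clip(r,0,None)*(r>30)
    prof=Rm.sum(0); 
    nl=cv2.connectedComponentsWithStats((Rm>0).astype(np.uint8))
    comps=[(s[4],A[0]+c[0]*.00025,L[0]+c[1]*.00025) for s,c in zip(nl[2][1:],nl[3][1:]) if s[4]>100]
    print('green',round(ga*1000,2),'red comps (area,along,lat)',[(int(a),round(b*1000,2),round(c*1000,1)) for a,b,c in comps])
    for a,b,c in comps: print('gauge if pointer: %.2f'%(20-(b-ga)*1000))
    cv2.imwrite(f'pics/ga{k}.png',cv2.resize(im[:,:,::-1],None,fx=1.5,fy=1.5))
E
for k in 14 15; do python3 ga.py $k; done
```

```text
green nan red comps (area,along,lat) []
green nan red comps (area,along,lat) []ga.py:17: RuntimeWarning: invalid value encountered in scalar divide
  ga=(gc.sum(0)@A)/gc.sum()
ga.py:17: RuntimeWarning: invalid value encountered in scalar divide
  ga=(gc.sum(0)@A)/gc.sum()
```

View pics/ga15.png

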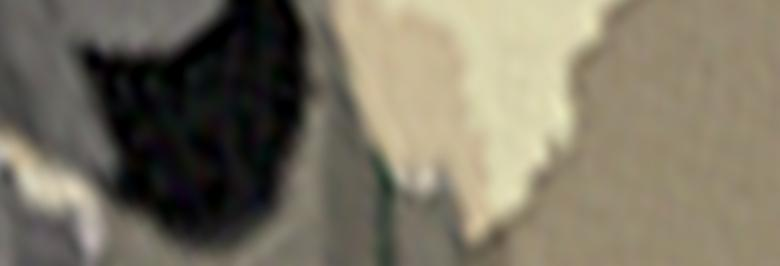

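```bash
sed -i 's/np.arange(.03,.16,.00025)/np.arange(-.08,.04,.00025)/' ga.py
for k in 14 15; do python3 ga.py $k; done
```

```text
green -16.7 red comps (area,along,lat) [(4933, np.float64(-24.45), np.float64(529.2)), (1277, np.float64(2.03), np.float64(527.9))]
gauge if pointer: 27.75
gauge if pointer: 1.27
green -11.67 red comps (area,along,lat) [(4939, np.float64(-19.36), np.float64(529.3)), (1072, np.float64(2.38), np.float64(526.1))]
gauge if pointer: 27.69
gauge if pointer: 5.95
```

View pics/ga15.png

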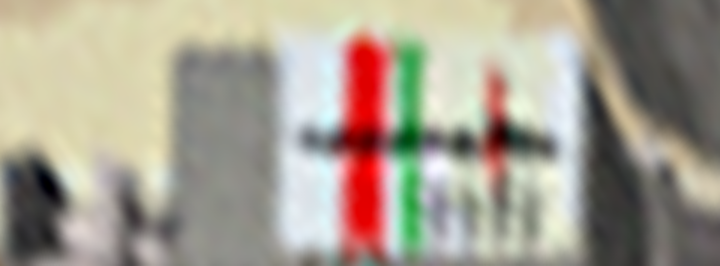

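Call:
drive_tool(
  series=[0, 0, 0, 0, 0, 0.1, 0, 0, 0, 0, 0, 0.2, 0, 0, 0, 0, 0, 0.3, 0, 0, 0, 0, 0, 0.4, 0, 0, 0, 0, 0, 0.5],
)

```text
clock: 19.68
tool_pos: [0.4876, -0.2135, 0.06]
eef_rot: [-3.123, 0.311, -0.005]
ft_force: [3.4, 4.8, 3.3]
width: 0.0432
```

```bash
python3 g.py 16; python3 ga.py 16
```

```text
clk 19.675 tcp [ 487.6 -213.5   60. ] yaw -0.198 F [3.4 4.8 3.3] M [ 0.873 -0.788  0.322] w 0.0432 q6 -0.35
green -6.68 red comps (area,along,lat) [(4870, np.float64(-14.31), np.float64(529.3)), (1106, np.float64(2.37), np.float64(526.1))]
gauge if pointer: 27.64
gauge if pointer: 10.95
```

View pics/g16.png

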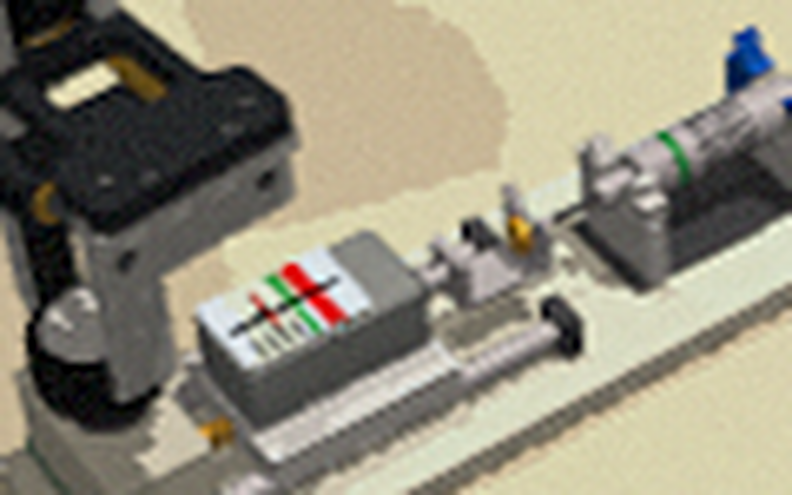

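Call:
drive_tool(
  series=[0, 0, 0, 0, 0, 0.1, 0, 0, 0, 0, 0, 0.2, 0, 0, 0, 0, 0, 0.3, 0, 0, 0, 0, 0, 0.4, 0, 0, 0, 0, 0, 0.5],
)

```text
clock: 20.35
tool_pos: [0.4882, -0.2138, 0.06]
eef_rot: [-2.949, 1.073, -0.006]
ft_force: [4.8, 4.3, 2.3]
width: 0.0434
```

```bash
python3 g.py 17; python3 ga.py 17
```

```text
clk 20.35 tcp [ 488.2 -213.8   60. ] yaw -0.698 F [4.8 4.3 2.3] M [ 0.778 -1.003  0.374] w 0.0434 q6 0.15
green -1.82 red comps (area,along,lat) [(4744, np.float64(-9.19), np.float64(529.2)), (1100, np.float64(2.63), np.float64(525.8))]
gauge if pointer: 27.37
gauge if pointer: 15.55
```

View pics/ga17.png

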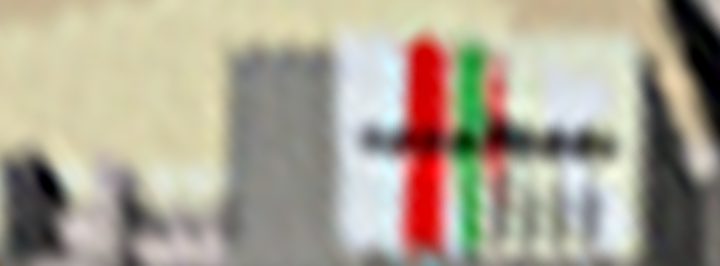

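Call:
drive_tool(
  series=[0, 0, 0, 0, 0, 0.1, 0, 0, 0, 0, 0, 0.2, 0, 0, 0, 0, 0, 0.3, 0, 0, 0, 0, 0, 0.38, 0, 0, 0, 0, 0, 0.38],
)

```text
clock: 21.02
tool_pos: [0.4886, -0.2142, 0.06]
eef_rot: [-2.694, 1.608, -0.006]
ft_force: [5.8, 3.0, 0.7]
width: 0.0425
```

```bash
python3 g.py 18; python3 ga.py 18
```

```text
clk 21.025 tcp [ 488.6 -214.2   60. ] yaw -1.076 F [5.8 3.  0.7] M [ 0.619 -1.032  0.054] w 0.0425 q6 0.53
green 1.69 red comps (area,along,lat) [(4677, np.float64(-5.51), np.float64(529.0)), (654, np.float64(3.1), np.float64(526.9))]
gauge if pointer: 27.20
gauge if pointer: 18.59
```

View pics/ga18.png

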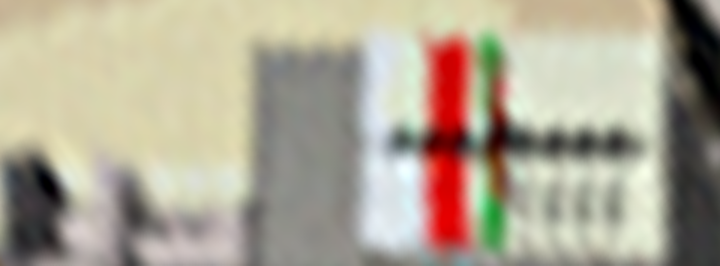

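Run:
```python
from ga import *
ims=[]
for k in (16,17,18):
    p=pickle.load(open(f'g{k}.pkl','rb')); A,L,im=gauge(p)
    sel=(A>-.016)&(A<.014); ims.append(cv2.resize(np.ascontiguousarray(im[:,sel][:,:,::-1]),None,fx=6,fy=1.4,interpolation=cv2.INTER_NEAREST))
    for lo,hi in((.507,.513),(.516,.524),(.530,.536),(.539,.543)):
        m=im[(L>lo)&(L<hi)].astype(float).mean(0); r=m[:,0]-(m[:,1]+m[:,2])/2; g=m[:,1]-(m[:,0]+m[:,2])/2
        print(k,lo,'field mid',(A[r>100].min()*1000+A[(r>100)&(A<A[r>100].min()+.009)].max()*1000)/2 if (r>100).any() else None,'green peak',A[np.argmax(g)]*1000, 'red after',[ (round(a*1000,2),int(v)) for a,v in zip(A,r) if a>A[np.argmax(g)] and v==r[A>A[np.argmax(g)]].max()][:1])
cv2.imwrite('pics/cmp.png',np.vstack(ims))
```

```text
16 0.507 field mid None green peak -7.249999999999937 red after [(np.float64(25.75), 36)]
16 0.516 field mid -13.874999999999943 green peak -6.999999999999937 red after [(np.float64(2.5), 89)]
16 0.53 field mid -14.249999999999943 green peak -6.999999999999937 red after [(np.float64(2.5), 82)]
16 0.539 field mid -14.624999999999943 green peak -6.749999999999937 red after [(np.float64(35.0), 6)]
17 0.507 field mid None green peak -1.9999999999999325 red after [(np.float64(28.25), 34)]
17 0.516 field mid -8.87499999999994 green peak -1.749999999999932 red after [(np.float64(2.5), 103)]
17 0.53 field mid -9.24999999999994 green peak -2.2499999999999325 red after [(np.float64(2.25), 82)]
17 0.539 field mid -9.49999999999994 green peak -1.749999999999932 red after [(np.float64(38.75), 7)]
18 0.507 field mid None green peak 1.2500000000000706 red after [(np.float64(6.25), 23)]
18 0.516 field mid -5.249999999999935 green peak 0.5000000000000698 red after [(np.float64(3.0), 63)]
18 0.53 field mid -5.749999999999935 green peak 0.2500000000000696 red after [(np.float64(2.75), 65)]
18 0.539 field mid -5.374999999999935 green peak 2.000000000000071 red after [(np.float64(8.0), 6)]
```

View pics/cmp.png

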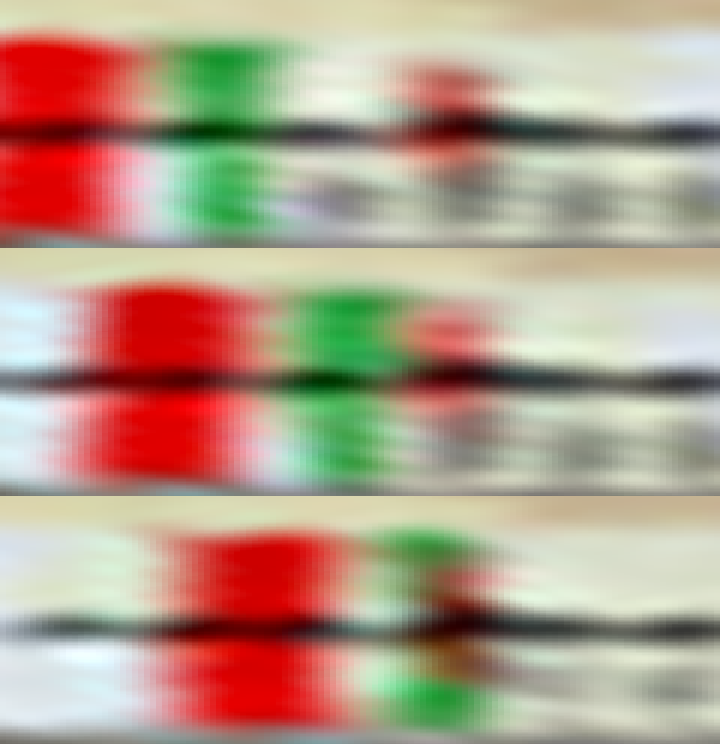

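Call:
drive_tool(
  series=[0, 0, 0, 0, 0, 0.04, 0, 0, 0, 0, 0, 0.04],
)

```text
clock: 21.32
tool_pos: [0.4886, -0.2142, 0.06]
eef_rot: [-2.662, 1.661, -0.006]
ft_force: [5.1, 3.5, 1.5]
width: 0.0432
```

```bash
python3 g.py 19; python3 ga.py 19
python3 - <<'E'
from h import *
p=cap('top','top19'); pickle.dump(p,open('g19t.pkl','wb'))
cv2.imwrite('pics/t19.png',cv2.resize(np.clip(p['color'][170:245,305:430,::-1]*1.8,0,255).astype(np.uint8),None,fx=6,fy=6,interpolation=cv2.INTER_CUBIC))
E
sed -i "s/Rm=np/r=r;Rm=np/" ga.py; python3 ga.py 19t
```

```text
clk 21.325 tcp [ 488.6 -214.2   60. ] yaw -1.115 F [5.1 3.5 1.5] M [ 0.629 -1.062  0.29 ] w 0.0432 q6 0.57
green 2.1 red comps (area,along,lat) [(4651, np.float64(-5.12), np.float64(529.1)), (501, np.float64(2.67), np.float64(525.9))]
gauge if pointer: 27.22
gauge if pointer: 19.43
green 0.69 red comps (area,along,lat) [(3659, np.float64(-7.0), np.float64(526.2))]
gauge if pointer: 27.69
```

View pics/t19.png

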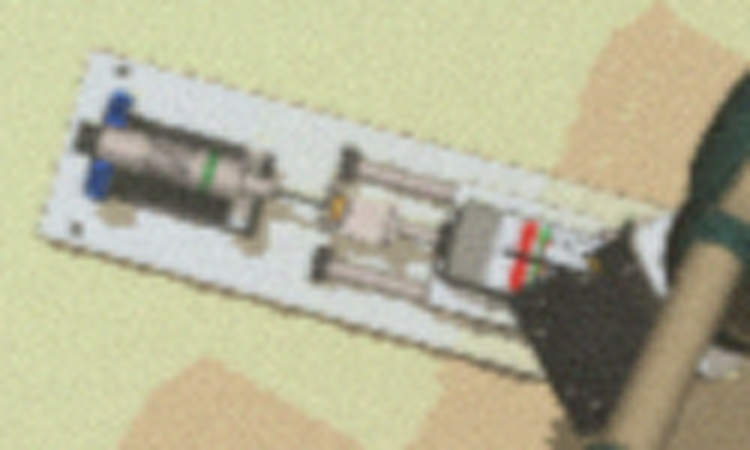

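View pics/ga19.png

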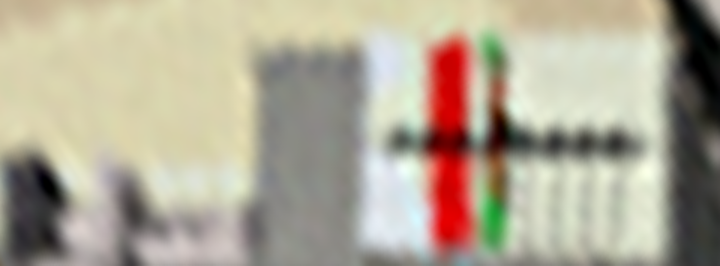

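Call:
drive_tool(
  series=[0, 0, 0, 0, 0, 0, 0, 0, 0, 0, 0, 0, 0, 0, 0, 0, 0, 0],
  jaw=0.066,
)

```text
clock: 21.8
tool_pos: [0.4851, -0.2151, 0.0592]
eef_rot: [2.664, -1.665, -0.002]
ft_force: [-0.0, -0.3, 0.5]
width: 0.0657
```

Call:
drive_tool(
  series=[0, 0, -0.03, 0, 0, 0, 0, 0, -0.06, 0, 0, 0, 0, 0, -0.1, 0, 0, 0, 0, 0, -0.14, 0, 0, 0],
)

```text
clock: 22.3
tool_pos: [0.4851, -0.2152, 0.2004]
eef_rot: [2.663, -1.666, -0.002]
ft_force: [0.2, 0.1, -0.4]
width: 0.0659
```

```bash
python3 g.py 20; python3 ga.py 20
python3 - <<'E'
from h import *
p=cap('top','top20'); pickle.dump(p,open('g20t.pkl','wb'))
cv2.imwrite('pics/t20.png',cv2.resize(np.clip(p['color'][170:245,305:430,::-1]*1.8,0,255).astype(np.uint8),None,fx=6,fy=6,interpolation=cv2.INTER_CUBIC))
E
python3 ga.py 20t
```

```text
clk 22.3 tcp [ 485.1 -215.2  200.4] yaw -1.118 F [ 0.2  0.1 -0.4] M [-0.053 -0.02  -0.011] w 0.0659 q6 0.57
green 2.09 red comps (area,along,lat) [(4664, np.float64(-5.11), np.float64(529.0)), (495, np.float64(2.71), np.float64(525.9))]
gauge if pointer: 27.19
gauge if pointer: 19.37
green 0.81 red comps (area,along,lat) [(3779, np.float64(-6.9), np.float64(525.7))]
gauge if pointer: 27.71
```

View pics/t20.png

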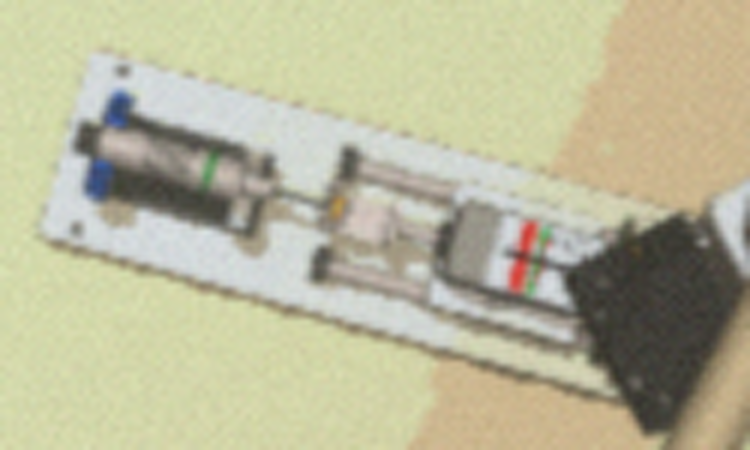

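View pics/g20.png

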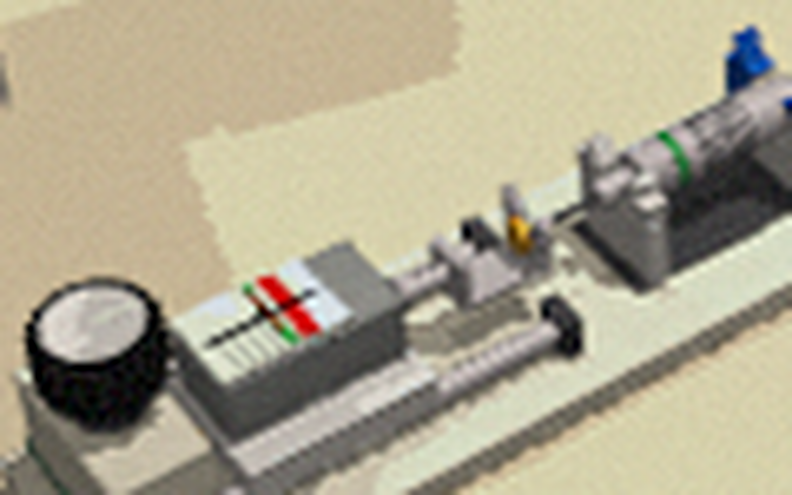

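View pics/ga20.png

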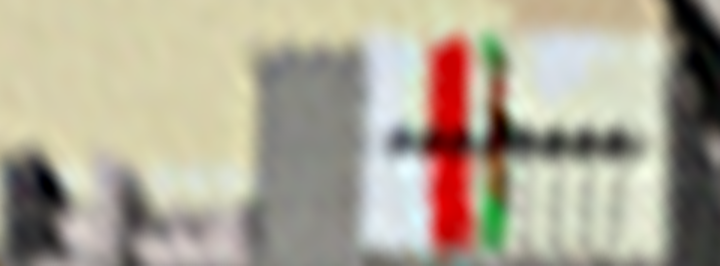

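```bash
python3 -c "
from h import *
print(arm.close_job())"
```

```text
the job is handed in; nothing more can be done
None
```

The handpiece with the green ring is seated in the nest, with the brass collar on the knob side of the fork. The knob is turned so the pointer stands on the green mark. I let go, lifted clear and handed the job in at about 22 s; the hand-in gives no verdict.

**Seating:** I pressed it down in small steps. The wrist read about 4 N as it went past the jaws and at most 7.4 N at the bottom. While I turned the knob, the pointer kept its place over the bench and the scale moved under it, so the handpiece was against the stop.

**Gauge:** One grip of about 2.9 rad was enough; no regrasp was needed.
- **Direct reading:** after release, the picture gives about 19.4 mm. The pointer and the green mark blur together there.
- **Other estimates:** the travel of the red field and the knob angle both give about 20.1 mm.
- **Result:** both are inside 18.5–21.5 mm, and the reading did not change when I let go.
- **Top camera:** it shows the handpiece well seated, but it could not pick out the pointer against the mark, so the gauge reading rests on the scene camera alone.

**Disagreement found:** The fingertips in the pictures were about 30 mm higher than the reported TCP. I confirmed this with a test close that passed over the handpiece without gripping it, and corrected all heights for it.

**Not checked:** I made no separate measurement of the other bench items at the end. The force readings showed no unexpected contact.

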